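# Lift a painted wood slice onto the drying rack and lean the lifter back

### The job

With the flat lifter that leans on its rest, carry the freshly painted wood slice level from the wooden painting block to the white drying rack, set it flat on the rails and push it gently home until it sits against both brass pegs; the slice must ride on the lifter's blade, must not be tipped, and must never be touched by the gripper or arm. Then lean the lifter back on its rest as it was, blade tip down on the base against the stop and handle on the brass crossbar between the ears, and let go. Leave everything else on the bench where it is.

Things in the scene. Friction and masses are not known exactly. Their poses are not given: they have to be found in the camera images.
- lifter: Flat straight lifter, 230 mm long, about 120 g. Origin: middle of the underside of the tip edge; x from handle to tip, z out of the blade's top, y across. Steel blade x = 0 to -85 mm, 36 wide, 3 thick (z 0 to 3). Red handle x = -85 to -230 mm, 22 wide, 20 high (z 0 to 20), underside flush with the blade's. At the start it leans on the rest, x axis 40 degrees below level.
- lifter_grip (a point): Good place to pinch the handle across its 22 mm width: centre line, 150 mm behind the tip, 10 mm above the underside. Axes as lifter. Bringing the blade level turns a gripper that holds it by 40 degrees too: fingers square to the leaning handle then point straight down.
- lifter_tip (a point): Middle of the underside of the blade's tip edge (the lifter's origin). 85 mm behind it the handle's front face is a heel, 22 mm wide and 17 mm above the blade, which can push a part lying on or just above the blade.
- lifter_lean (a point): Point of the handle's underside, 215 mm behind the tip, which lies on the crossbar when the lifter leans on its rest.
- rest: Fixed wooden rest for the lifter. Origin: centre of its underside; x level, from crossbar to foot stop; z up. Base plate 220 x 90 x 8 mm. Foot stop: strip 18 mm high above the base, face at x = 97.5 mm. An upright board at x = -73 mm, 10 mm thick, 56 wide, carries a brass crossbar along y (radius 5 mm, axis z = 142 mm) with an ear at each end, 40 mm apart inside, their tops at z = 160 mm.
- rest_stop (a point): On the rest's base plate (z = 8 mm), 2.5 mm before the foot stop's face, on the centre line: where the lifter's tip belongs. Two cheeks, 14 mm high and 46 mm apart inside, guide the blade's tip over the last 21 mm before the stop. Axes as rest.
- rest_bar (a point): Where point lifter_lean belongs: the contact line on the crossbar, mid-way between the ears. Axes as rest.
- slice: Painted wood slice, a disc 76 mm in diameter, 8 mm thick, about 30 g, blue painted top. Origin: centre of its underside, z up. At the start it lies centred on the block's rails.
- block: Fixed wooden painting block. Origin: centre of its underside; z up; x away from the robot's side, along the slot. Base 110 x 104 x 10 mm; two rails along x, 84 mm long, 24 wide, tops at z = 70 mm, with a 46 mm slot between them (y = -23 to 23), open to front, back and top, down to the base: the blade passes in it under the slice.
- rack: Fixed white drying rack. Shaped as the block (base 110 x 104 x 10 mm; rails 84 mm long, 24 wide, slot 46 mm along x), rail tops at z = 90 mm. Origin: centre of its underside; z up; x away from the robot's side, along the slot. Two upright brass pegs, radius 4 mm, 22 mm high, stand on the rails at x = 24, y = 34 and -34 mm.
- rack_seat (a point): At the height of the rack's rail tops, x = y = 0 of the rack: the centre of the slice's underside when it lies on the rails against both pegs. Axes as rack.
- jar: Bystander: glass jar with red lid, 56 mm wide, 85 mm high; origin under its centre.
- stack: Bystander: stack of small wood slices, 50 mm wide, 60 mm high; origin under its centre.
- pot_blue: Bystander: small paint pot, blue lid, 34 mm wide, 36 mm high; origin under its centre.
- pot_yellow: Bystander: small paint pot, yellow lid, 34 mm wide, 36 mm high; origin under its centre.
- tube: Bystander: white paint tube lying down, 150 mm long, 38 mm wide, 28 mm high; origin under its middle.
- tin: Bystander: tin of brushes, 76 mm wide, 100 mm high, the brushes to 190 mm; origin under its centre.
- glue: Bystander: blue and yellow bottle, 48 mm wide, 130 mm high; origin under its centre.
Not all that is in view belongs to the job. There is more than one size of the lifter; the job needs the smaller.

How it is judged:
By the outcome, as a careful person would: the job done as asked, in the order asked, and still so for the second after the job is handed in, with the robot touching nothing.
It also fails if it takes over 69 s, if anything falls off the work surface, if the arm or the gripper's body presses on something with over 40 N, if the wrist force passes 120 N, or if a joint passes its speed limit or range.

### The arm

A 6-joint arm with a two-finger parallel gripper is mounted at the origin on the work surface. World frame = base frame: x ahead of the robot, y to its left, z up, the work surface at z = 0. Lengths are in m, angles in degrees, forces in N, time in s.
With the tool pointing down it reaches from about 0.4 to 0.825 m from the base axis. Payload 7 kg.
Tool frame: the origin (TCP) lies midway between the tips of the shut fingers; the grasp point (between the pads) lies 19 mm behind it; z points along the fingers, y is the line along which they close (so a half turn about z gives the same grasp; the last joint's range is limited). The gripper opens to 88 mm and grips with 3 to 60 N. Pads are 19 mm wide; open, the fingers measure 130 mm over their backs; the gripper's body (78 mm by 193 mm) begins 47 mm behind the grasp point.
Start: joints at [93.226, 20.546, 0.682, 0, -70.136, -16.507], TCP at [0.155, 0.657, 0.195] pointing down, gripper open.
Joint ranges: [-176.03, 176.03], [-82.01, 121.73], [-58.28, 71.71], [-173.87, 95.51], [-174.79, -0.11], [-173.66, 173.66]. Speed limits (degrees/s): [136.94, 136.94, 172.46, 180, 180, 180].

### API

Orientations are given as [roll, pitch, yaw] about the fixed x, y, z axes, in that order (R = Rz(yaw) Ry(pitch) Rx(roll)).
In Python, from plant import r, eyes, workorder gives the robot as it stands.
- The arm moves only by the tool step_arm, never from a script. Its argument "plan" is a list of rows, each a list of 5 numbers: the shift along the tool's x, y, z each as a share of 25 cm, from -1 to 1, then the turn about the tool's z as a share of 60 degrees, from -1 to 1, then the finger opening in mm, from 0 to 87.6. In form: [[x, y, z, turn, jaw], ...]. A call has 1 to 12 rows; each row is the pose to reach, as a shift and turn from the pose commanded when the call began, along the tool's axes at that moment; what a row does not reach only later rows make up. A row lasts 1/12 s, in which the tool goes at most 41.7 mm and 7.16 degrees, less where a joint would pass 70% of its speed; a pose out of reach is approached as far as the arm can. A call with a number of a shift or a turn outside -1 to 1 is refused whole. A call with a gripper value outside its range is refused whole. The fingers move at their own pace and stop on an object; "newtons" is the grip in N (left out, the last holds). Time passes only in rows, so rows that repeat a pose let the fingers close. It gives the time, the measured TCP pose, the force, the opening and the grip force at its end, in the units of the state.
- r.get_state(): the state, without advancing time (a new reading comes with each control period).
- eyes.capture(name): name is "scene" or "top" or "wrist"; returns the picture (384x512x3 uint8, red, green, blue); there is no depth.
- eyes.camera_model(name): a dict with "fov_y" (degrees; the focal length in pixels is half the picture's height over the tangent of half this angle, whatever the lens; pixels are square), "cx", "cy" (the principal point, pixels), "world_to_cam" (4x4, takes a point from world to camera coordinates); the wrist camera has in their place "hand_eye" (4x4, takes a point from camera to tool coordinates, whose origin is the TCP and whose axes are the flange's). Camera axes: x right, y up, looking along -z (the intrinsics and any distortion apply to the point x, -y, -z); pixel columns grow to the right and rows downward; lengths in m; the calibration is good to about 2 mm. A picture is of the moment at which its call begins: read the wrist's pose just before it. camera_model takes no time and is no camera call.
- workorder.close_job(): hands the job in; it is judged then, once.
The state is a dict: "time_s": time; "joints": joint angles; "qd": joint speeds; "joint_torque": joint torques, N m; "tcp_pos": TCP position; "eef_rot": TCP orientation; "contact_force": force on the tool from outside, world axes, zero at the start; "moment": the same for the moment, N m; "gripper_width": finger opening in m; "gripper_force": force on a finger pad.
Only numpy, scipy, OpenCV 4.12 (cv2) and the standard library are available. Lean on these libraries where they do the work, as an engineer would, in place of code of your own. Each camera call takes 0.05 s, during which the arm holds its last target. There are 200 camera calls.

## Working session

There is one attempt and no reset: what is moved stays moved. The work goes in short steps, Python scripts to look and compute and a tool call to move; the robot and the scene stay as the last step left them, time stands still between calls to the robot, and variables do not carry over. Pictures are saved under pics/ and viewed, at most 10 in all, crops included, and the job is handed in when it is done.

Besides the shell and the picture viewer there is one more tool, called after ">>>" by a JSON object that holds its "fn" and its "kwargs". step_arm: Moves the arm, as the interface text tells. Its arguments: {"type":"object","properties":{"plan":{"type":"array"},"newtons":{"type":"number"}},"required":["plan"]}

```bash
ls; mkdir -p pics; python3 - <<'E'
from plant import r, eyes, workorder
import cv2, numpy as np, json
s=r.get_state(); print(s)
for n in ("scene","top","wrist"):
    im=eyes.capture(n); cv2.imwrite(f"pics/{n}0.png",im[:,:,::-1]); 
    m=eyes.camera_model(n); print(n,{k:(np.round(v,4).tolist() if not isinstance(v,str) else v) for k,v in m.items()})
E
```

```text
pics
{'time_s': 0.0, 'joints': array([ 9.32247917e+01,  2.05896556e+01,  6.34799060e-01, -1.96317960e-02,
       -7.01358919e+01, -1.65057651e+01]), 'qd': array([-0.05260178, -0.18354675, -0.01280328, -0.05041746,  0.051848  ,
        0.0151779 ]), 'joint_torque': array([ 1.11887985e-03, -5.82712805e+01,  2.93059409e+01,  6.99733749e+00,
        6.94596136e-03, -1.58343018e-04]), 'tcp_pos': array([0.15498757, 0.65641982, 0.19435214]), 'eef_rot': array([ 1.79907747e+02, -8.09027793e-03, -1.32876522e+01]), 'contact_force': array([-1.40888288,  0.18832889,  0.47482366]), 'moment': array([ 0.02436149, -0.00377499, -0.05508676]), 'gripper_force': 0.0, 'gripper_width': 0.08752797425245938}
scene {'fov_y': 45.7558, 'cx': 252.3239, 'cy': 195.4145, 'world_to_cam': [[-0.105, 0.9945, 0.0029, 0.0423], [-0.7972, -0.0859, 0.5976, 0.3328], [0.5945, 0.0604, 0.8018, -1.66], [0.0, 0.0, 0.0, 1.0]]}
top {'fov_y': 45.8039, 'cx': 249.974, 'cy': 191.421, 'world_to_cam': [[0.0008, -1.0, -0.0008, 0.0058], [0.9862, 0.0007, 0.1655, -0.5301], [-0.1655, -0.0009, 0.9862, -1.4455], [0.0, 0.0, 0.0, 1.0]]}
wrist {'fov_y': 64.8891, 'cx': 258.2769, 'cy': 186.3704, 'hand_eye': [[-0.0007, 0.962, 0.273, 0.0733], [1.0, 0.0009, -0.0007, 0.0014], [-0.0009, 0.273, -0.962, -0.1915], [0.0, 0.0, 0.0, 1.0]]}
```

View pics/scene0.png

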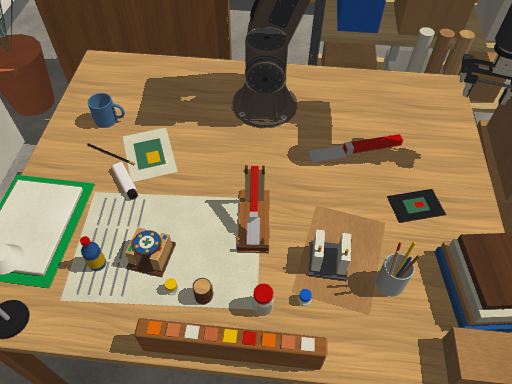

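View pics/top0.png

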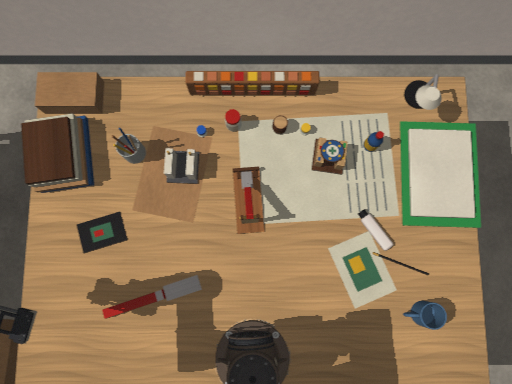

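The scene and top views show the rest in the middle (top px ~(249,200)) with the small lifter's tip pointing away from the robot. The block with the slice is at top px (331,153), the rack at (182,165), and the large lifter at (150,297), which is not needed.

```bash
cat > h.py <<'E'
import numpy as np, cv2
from scipy.spatial.transform import Rotation as R
from plant import r, eyes, workorder
def tool():
    s=r.get_state(); T=np.eye(4); T[:3,:3]=R.from_euler('xyz',s['eef_rot'],degrees=True).as_matrix(); T[:3,3]=s['tcp_pos']; return T
class Cam:
    def __init__(c,name,T=None):
        m=eyes.camera_model(name); c.f=192/np.tan(np.radians(m['fov_y']/2)); c.cx,c.cy=m['cx'],m['cy']
        c.C=(T if T is not None else tool())@m['hand_eye'] if name=='wrist' else np.linalg.inv(m['world_to_cam'])
    def ray(c,u,v):
        return c.C[:3,3], c.C[:3,:3]@np.array([(u-c.cx)/c.f,-(v-c.cy)/c.f,-1])
    def at(c,u,v,z):
        o,d=c.ray(u,v); return o+d*(z-o[2])/d[2]
    def px(c,p):
        q=np.linalg.inv(c.C)@np.append(p,1); return np.array([c.cx+c.f*q[0]/-q[2], c.cy-c.f*q[1]/-q[2]])
def snap(name,fn):
    T=tool(); im=eyes.capture(name); cv2.imwrite(f'pics/{fn}.png',im[:,:,::-1]); np.save(f'pics/{fn}.npy',T); return im
def load(name,fn): return cv2.imread(f'pics/{fn}.png'), Cam(name,np.load(f'pics/{fn}.npy'))
E
python3 - <<'E'
from h import *
c=Cam('top')
for n,u,v,z in [('base bl',236,233,.008),('base br',264,231,.008),('base tl',233,168,.03),('base tr',263,167,.03),('bar?',249,218,.14),('tip',247,173,.01),
 ('slice',332,152,.078),('rackL',170,163,.09),('rackR',192,165,.09),('jar',233,117,.085),('stack',280,125,.06),('potb',201,130,.036),('poty',306,128,.036),('tin',131,150,.1)]:
    print(n,c.at(u,v,z).round(3))
print(c.C[:3,3])
E
```

```text
base bl [0.397 0.052 0.008]
base br [ 0.403 -0.04   0.008]
base tl [0.612 0.063 0.03 ]
base tr [ 0.615 -0.037  0.03 ]
bar? [0.432 0.009 0.14 ]
tip [0.599 0.016 0.01 ]
slice [ 0.654 -0.26   0.078]
rackL [0.615 0.263 0.09 ]
rackR [0.608 0.192 0.09 ]
jar [0.77  0.062 0.085]
stack [ 0.751 -0.093  0.06 ]
potb [0.741 0.172 0.036]
poty [ 0.749 -0.183  0.036]
tin [0.655 0.387 0.1  ]
[0.28362262 0.00487133 1.51326365]
```

```bash
python3 - <<'E'
import cv2
a=cv2.imread('pics/top0.png')[95:245,150:370]
cv2.imwrite('pics/topc.png',cv2.resize(a,(792,540),interpolation=cv2.INTER_CUBIC))
E
```

```text
(no output)
```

View pics/topc.png

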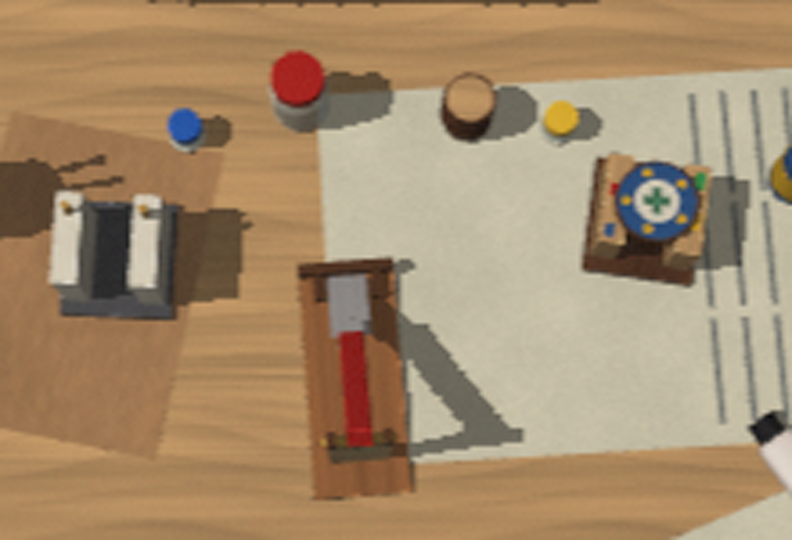

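>>> {"fn": "step_arm", "kwargs": {"plan": [[0.92, 0.4, -0.8, -0.222, 87], [0.92, 0.4, -0.8, -0.222, 87], [0.92, 0.4, -0.8, -0.222, 87], [0.92, 0.4, -0.8, -0.222, 87], [0.92, 0.4, -0.8, -0.222, 87], [0.92, 0.4, -0.8, -0.222, 87], [0.92, 0.4, -0.8, -0.222, 87], [0.92, 0.4, -0.8, -0.222, 87], [0.92, 0.4, -0.8, -0.222, 87], [0.92, 0.4, -0.8, -0.222, 87]]}}

```text
time_s: 0.98
tcp_pos: [0.3571, 0.5062, 0.3964]
eef_rot: [-179.9, -0.0, -0.1]
contact_force: [-0.4, 0.7, -0.8]
gripper_width: 0.0871
gripper_force: 0.0
```

>>> {"fn": "step_arm", "kwargs": {"plan": [[0.8, 1, 0, 0, 87], [0.8, 1, 0, 0, 87], [0.8, 1, 0, 0, 87], [0.8, 1, 0, 0, 87], [0.8, 1, 0, 0, 87], [0.8, 1, 0, 0, 87], [0.8, 1, 0, 0, 87], [0.8, 1, 0, 0, 87], [0.8, 1, 0, 0, 87]]}}

```text
time_s: 1.73
tcp_pos: [0.5578, 0.2537, 0.3933]
eef_rot: [179.9, 0.1, -0.1]
contact_force: [-0.2, 1.1, 0.2]
gripper_width: 0.0866
gripper_force: 0.0
```

>>> {"fn": "step_arm", "kwargs": {"plan": [[0.18, 0.22, 0.38, 0, 87], [0.18, 0.22, 0.38, 0, 87], [0.18, 0.22, 0.38, 0, 87], [0.18, 0.22, 0.38, 0, 87], [0.18, 0.22, 0.38, 0, 87], [0.18, 0.22, 0.38, 0, 87]]}}

```text
time_s: 2.23
tcp_pos: [0.601, 0.2027, 0.3001]
eef_rot: [180.0, 0.0, 0.1]
contact_force: [-0.5, 0.1, 0.5]
gripper_width: 0.0867
gripper_force: 0.0
```

```bash
python3 - <<'E'
from h import *
snap('wrist','w_rack'); s=r.get_state(); print(s['time_s'],s['tcp_pos'],s['eef_rot'],s['joints'],s['contact_force'])
E
```

```text
2.2833 [0.6011845  0.20305788 0.30104712] [-1.79977729e+02 -5.94230646e-02  1.01138219e-01] [ 3.62680747e+01  1.40852213e+01  5.15289519e+00  1.73008269e-02
 -8.10065587e+01  5.38303797e+01] [0.01670473 0.13170859 0.903061  ]
```

>>> {"fn": "step_arm", "kwargs": {"plan": [[0, 0.76, 0, 0, 87], [0, 0.76, 0, 0, 87], [0, 0.76, 0, 0, 87], [0, 0.76, 0, 0, 87], [0, 0.76, 0, 0, 87], [0, 0.76, 0, 0, 87], [0, 0.76, 0, 0, 87]]}}

```text
time_s: 2.87
tcp_pos: [0.6016, 0.0117, 0.302]
eef_rot: [-179.9, -0.2, -0.0]
contact_force: [0.3, 0.5, -0.2]
gripper_width: 0.0869
gripper_force: 0.0
```

```bash
python3 - <<'E'
from h import *
snap('wrist','w_rest'); s=r.get_state(); print(s['time_s'],s['tcp_pos'],s['eef_rot'])
E
```

```text
2.9167 [0.601615   0.01259427 0.30164814] [-1.79948455e+02 -1.34594883e-01  3.89576614e-02]
```

>>> {"fn": "step_arm", "kwargs": {"plan": [[0.16, 1, 0, 0, 87], [0.16, 1, 0, 0, 87], [0.16, 1, 0, 0, 87], [0.16, 1, 0, 0, 87], [0.16, 1, 0, 0, 87], [0.16, 1, 0, 0, 87], [0.16, 1, 0, 0, 87], [0.16, 1, 0, 0, 87]]}}

```text
time_s: 3.58
tcp_pos: [0.6422, -0.2388, 0.2995]
eef_rot: [-180.0, 0.0, -0.0]
contact_force: [0.6, -0.3, 0.1]
gripper_width: 0.087
gripper_force: 0.0
```

```bash
python3 - <<'E'
from h import *
snap('wrist','w_block'); s=r.get_state(); print(s['time_s'],s['tcp_pos'],s['eef_rot'])
a=[cv2.imread(f'pics/{n}.png') for n in ('w_rack','w_block')]
cv2.imwrite('pics/pair.png',np.vstack([np.hstack([a[0][:, 0:400],a[1][:,112:]])]))
E
```

```text
3.6333 [ 0.64207321 -0.23740348  0.2998743 ] [-1.79983363e+02  1.99397515e-02  2.94252031e-02]
```

View pics/pair.png

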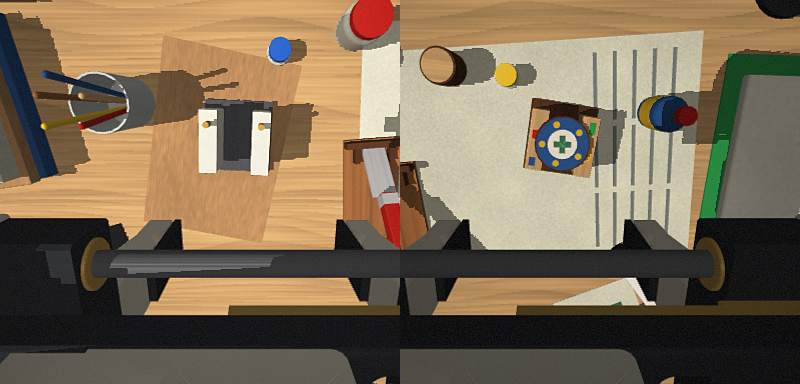

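View pics/w_rest.png

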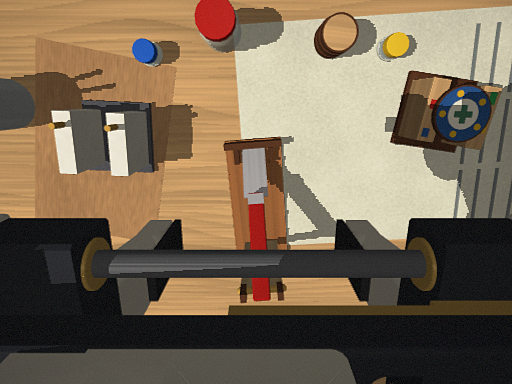

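The rack's white rails sit at px (199–270, 109–175) in the rack view. The slice is at (562,145) in the combined picture, and the lifter runs from (255,150) to (262,298) in the rest view, with its ears at about (243,290) and (284,290). Next I measure them by masks.

```bash
python3 - <<'E'
from h import *
def comps(m,amin=60):
    cs,_=cv2.findContours(m.astype(np.uint8),cv2.RETR_EXTERNAL,cv2.CHAIN_APPROX_NONE)
    return [c for c in cs if cv2.contourArea(c)>amin]
def quad(cam,c,z):
    P=np.array([cam.at(u,v,z)[:2]*1000 for u,v in c[:,0].astype(float)],np.float32); return cv2.minAreaRect(P)
fmt=lambda q:(np.round(q[0],1),np.round(q[1],1),round(q[2],1))
for fn in('w_rack','w_rest'):
    im,cam=load('wrist',fn); hsv=cv2.cvtColor(im,cv2.COLOR_BGR2HSV)
    m=(im.min(2)>195); m[200:]=0; m[:90]=0; m[:,330 if fn=='w_rack' else 180:]=0
    for c in comps(m): print(fn,'rail',cv2.boundingRect(c),fmt(quad(cam,c,.09)))
    m=(hsv[...,1]>110)&(hsv[...,0]>15)&(hsv[...,0]<28)&(hsv[...,2]>60); 
for fn,z in(('w_block',.078),('w_rest',.078)):
    im,cam=load('wrist',fn); hsv=cv2.cvtColor(im,cv2.COLOR_BGR2HSV)
    m=(hsv[...,0]>100)&(hsv[...,0]<118)&(hsv[...,1]>140)&(hsv[...,2]>60); m[200:]=0
    for c in comps(m,300):
        (cu,cv_),(a,b),_=cv2.fitEllipse(c); print(fn,'slice',cu,cv_,a,b,cam.at(cu,cv_,z).round(4), fmt(quad(cam,c,z)))
im,cam=load('wrist','w_rest'); hsv=cv2.cvtColor(im,cv2.COLOR_BGR2HSV)
m=((hsv[...,0]<6)|(hsv[...,0]>174))&(hsv[...,1]>150)&(hsv[...,2]>70); m[:150]=0; m[:,:200]=0; m[:,330:]=0
for c in comps(m,40): print('red',cv2.boundingRect(c))
for v in (205,215,225,235,240,280,285,290,295): 
    u=np.where(m[v])[0]; print(v,u.min() if len(u) else None,u.max() if len(u) else None)
b=(hsv[...,1]<50)&(hsv[...,2]>100); b[:,:235]=0;b[:,280:]=0;
for v in (148,150,155,160,170,180,190): 
    u=np.where(b[v])[0]; print('blade',v,u.min() if len(u) else None,u.max() if len(u) else None)
# enlarged crops
f=lambda a,w,h:cv2.resize(a,(w,h),interpolation=cv2.INTER_CUBIC)
bl=cv2.imread('pics/w_block.png')
cv2.imwrite('pics/zoom.png',np.hstack([f(im[130:305,215:300],400,600)[:,:],f(bl[85:195,230:320],400,489)[:600] if 0 else cv2.copyMakeBorder(f(bl[85:195,230:320],400,489),0,111,0,0,cv2.BORDER_CONSTANT)]))
E
```

```text
w_rack rail (251, 112, 20, 64) (array([618. , 198.5]), array([23.2, 83.5]), 87.6)
w_rack rail (199, 110, 18, 63) (array([621.2, 268.4]), array([22.3, 83.2]), 87.0)
w_rest rail (108, 130, 20, 46) (array([607.7, 199.5]), array([22.5, 61.9]), 87.2)
w_rest rail (54, 127, 23, 47) (array([611.2, 269.7]), array([22.4, 62.6]), 87.8)
w_rest rail (106, 113, 18, 12) (array([652.9, 197.6]), array([22.5, 14. ]), 89.9)
w_rest rail (52, 111, 18, 11) (array([656.2, 267.8]), array([22.5, 12.7]), 89.9)
w_block slice 273.9073791503906 143.5095672607422 50.38515853881836 51.18743133544922 [ 0.6586 -0.2617  0.078 ] (array([ 657.8, -261.9]), array([68.7, 69.7]), 89.9)
w_rest slice 462.755615234375 113.30682373046875 48.0567512512207 57.43290328979492 [ 0.6586 -0.2634  0.078 ] (array([ 657.9, -263.3]), array([69.7, 69.2]), 50.8)
w_rest slice 144.23104858398438 50.642391204833984 21.25276756286621 25.807838439941406 [0.7364 0.155  0.078 ] (array([736.5, 155.1]), array([30.4, 26.9]), 89.9)
red (252, 278, 18, 23)
red (248, 204, 19, 46)
205 248 263
215 249 263
225 249 264
235 250 265
240 250 265
280 252 268
285 252 268
290 253 269
295 253 269
blade 148 255 264
blade 150 242 264
blade 155 242 264
blade 160 242 264
blade 170 243 265
blade 180 244 266
blade 190 244 267
```

View pics/zoom.png

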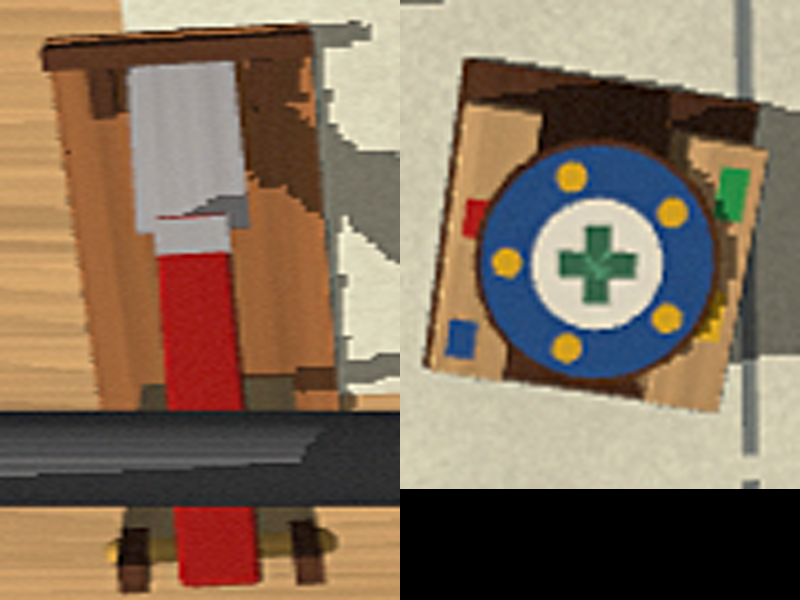

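```bash
python3 - <<'E'
from h import *
im,cam=load('wrist','w_rest')
t=cam.at(253.3,148.3,.0103); e=cam.at(261.3,300.3,.1712)
d=t-e; print('lifter tip',t,'tail top',e,'yaw',np.degrees(np.arctan2(d[1],d[0])),'len',np.hypot(d[0],d[1]),'exp',230*.766-20*.643+3*.643)
S=lambda x,y:(215+x/4.706-.4,130+y/3.43-.4)
for n,x,y,z in [('stopL',45,52,.026),('stopR',315,35,.026),('stopfarL',42,43,.026),('stopfarR',312,25,.026),('baseL a',55,100,.008),('baseL b',103,405,.008),('baseR b',338,390,.008),('baseR a',325,190,.008),('earL',135,530,.16),('earR',302,525,.16),('earLin',152,530,.16),('earRin',288,525,.16)]:
    p=cam.at(*S(x,y),z)*1000; print(n,p.round(1))
im,cam=load('wrist','w_block')
S=lambda x,y:(230+x/4.444-.4,85+y/4.444-.4)
for n,x,y,z in [('FL',425,368,.07),('FR',720,412,.07),('BL',470,100,.07),('BR',768,150,.07),('bBL',465,60,.01),('bBR',760,103,.01)]:
    print(n,(cam.at(*S(x,y),z)*1000).round(1))
for cn in ('top',):
    c=Cam('top'); print('top px tip',c.px(t),'tail',c.px(e))
E
```

```text
lifter tip [0.60178463 0.01834948 0.0103    ] tail top [0.43665672 0.00676908 0.1712    ] yaw 4.011578910361201 len 0.1655334807746963 exp 165.249
stopL [609.7  63.2  26. ]
stopR [617.2 -25.5  26. ]
stopfarL [613.7  64.   26. ]
stopfarR [621.7 -24.5  26. ]
baseL a [584.4  62.5   8. ]
baseL b [424.9  49.2   8. ]
baseR b [433.3 -39.1   8. ]
baseR a [540.  -31.9   8. ]
earL [452.2  29.4 160. ]
earR [454.2 -15.3 160. ]
earLin [452.2  24.9 160. ]
earRin [454.2 -11.6 160. ]
FL [ 623.3 -335.7   70. ]
FR [ 608.6 -431.9   70. ]
BL [ 706.4 -344.4   70. ]
BR [ 691.4 -436.8   70. ]
bBL [ 718.4 -356.6   10. ]
bBR [ 704. -460.   10.]
top px tip [246.40574658 172.15132928] tail [249.7290805  215.39559395]
```

>>> {"fn": "step_arm", "kwargs": {"plan": [[-0.6, -0.99, 0, -0.067, 87], [-0.6, -0.99, 0, -0.067, 87], [-0.6, -0.99, 0, -0.067, 87], [-0.6, -0.99, 0, -0.067, 87], [-0.6, -0.99, 0, -0.067, 87], [-0.6, -0.99, 0, -0.067, 87], [-0.6, -0.99, 0, -0.067, 87], [-0.6, -0.99, 0, -0.067, 87], [-0.6, -0.99, 0, -0.067, 87], [-0.6, -0.99, 0, -0.067, 87]]}}

```text
time_s: 4.47
tcp_pos: [0.4911, 0.0111, 0.3011]
eef_rot: [-180.0, -0.1, 4.3]
contact_force: [0.4, -0.5, 0.1]
gripper_width: 0.087
gripper_force: 0.0
```

```bash
python3 - <<'E'
from h import *
s=r.get_state(); print(s['time_s'],s['tcp_pos'],s['eef_rot'])
im,cam=load('wrist','w_block')
S=lambda x,y:(230+(x-400)/4.444-.4,85+y/4.444-.4)
for n,x,y,z in [('FL',425,368,.07),('FR',720,412,.07),('BL',470,100,.07),('BR',768,150,.07),('bBL',465,60,.01),('bBR',760,103,.01)]:
    print(n,(cam.at(*S(x,y),z)*1000).round(1))
E
```

```text
4.4667 [0.49111782 0.01113966 0.3010964 ] [-1.79965043e+02 -1.02471327e-01  4.28208064e+00]
FL [ 623.4 -207.4   70. ]
FR [ 608.7 -302.5   70. ]
BL [ 706.5 -222.9   70. ]
BR [ 691.5 -314.1   70. ]
bBL [ 718.5 -219.    10. ]
bBR [ 704.1 -321.1   10. ]
```

>>> {"fn": "step_arm", "kwargs": {"plan": [[0, 0, 0.15, 0, 87], [0, 0, 0.3, 0, 87], [0, 0, 0.45, 0, 87], [0, 0, 0.58, 0, 87], [0, 0, 0.66, 0, 87], [0, 0, 0.72, 0, 87], [0, 0, 0.76, 0, 87], [0, 0, 0.79, 0, 87], [0, 0, 0.805, 0, 87], [0, 0, 0.805, 0, 87]]}}

```text
time_s: 5.3
tcp_pos: [0.4914, 0.0091, 0.0987]
eef_rot: [180.0, 0.0, 4.0]
contact_force: [0.6, 0.2, -0.0]
gripper_width: 0.0869
gripper_force: 0.0
```

```bash
python3 - <<'E'
from h import *
im=snap('wrist','w_g'); sc=snap('scene','s_g')
f=lambda a,w,h:cv2.resize(a[:,:,::-1],(w,h),interpolation=cv2.INTER_CUBIC)
cv2.imwrite('pics/g.png',np.hstack([f(im,500,375),f(sc[120:270,190:310],300,375)]))
s=r.get_state(); print(s['time_s'],s['tcp_pos'],s['eef_rot'],s['contact_force'])
E
```

```text
5.4 [0.49196967 0.00942954 0.09975464] [-1.79990514e+02 -6.83583474e-02  4.05850934e+00] [ 0.2307634   0.32158383 -0.37861587]
```

View pics/g.png

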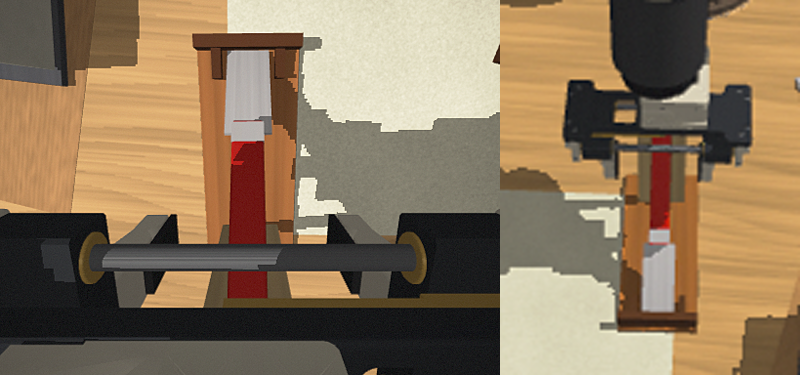

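The handle lies between the open fingers (wrist px ~(253,260)), about 1.5 mm left of centre. I'll shift by that much and close.

>>> {"fn": "step_arm", "kwargs": {"plan": [[0, -0.006, 0, 0, 50], [0, -0.006, 0, 0, 30], [0, -0.006, 0, 0, 15], [0, -0.006, 0, 0, 15], [0, -0.006, 0, 0, 15], [0, -0.006, 0, 0, 15], [0, -0.006, 0, 0, 15], [0, -0.006, 0, 0, 15], [0, -0.006, 0, 0, 15], [0, -0.006, 0, 0, 15]], "newtons": 40}}

```text
time_s: 6.23
tcp_pos: [0.4912, 0.0108, 0.099]
eef_rot: [180.0, 0.0, 4.1]
contact_force: [-0.1, 0.6, -0.2]
gripper_width: 0.0256
gripper_force: 0.0
```

>>> {"fn": "step_arm", "kwargs": {"plan": [[0, 0, 0, 0, 15], [0, 0, 0, 0, 15], [0, 0, 0, 0, 15], [0, 0, 0, 0, 15]], "newtons": 40}}

```text
time_s: 6.57
tcp_pos: [0.4912, 0.0108, 0.099]
eef_rot: [180.0, -0.0, 4.1]
contact_force: [0.4, 0.1, 0.0]
gripper_width: 0.0184
gripper_force: 40.0
```

>>> {"fn": "step_arm", "kwargs": {"plan": [[0, 0, -0.02, 0, 15], [0, 0, -0.06, 0, 15], [0, 0, -0.12, 0, 15], [0, 0, -0.2, 0, 15], [0, 0, -0.29, 0, 15], [0, 0, -0.38, 0, 15], [0, 0, -0.45, 0, 15], [0, 0, -0.5, 0, 15], [0, 0, -0.52, 0, 15], [0, 0, -0.52, 0, 15]]}}

```text
time_s: 7.4
tcp_pos: [0.4918, 0.011, 0.2307]
eef_rot: [-180.0, -0.2, 4.1]
contact_force: [0.5, 1.0, -0.2]
gripper_width: 0.0186
gripper_force: 40.0
```

>>> {"fn": "step_arm", "kwargs": {"plan": [[0.001, -0.02, 0, 0.003, 15], [0.003, -0.06, 0, 0.01, 15], [0.005, -0.14, 0, 0.02, 15], [0.008, -0.24, 0, 0.035, 15], [0.012, -0.35, 0, 0.05, 15], [0.016, -0.46, 0, 0.067, 15], [0.02, -0.56, 0, 0.08, 15], [0.023, -0.65, 0, 0.093, 15], [0.026, -0.72, 0, 0.104, 15], [0.028, -0.76, 0, 0.11, 15], [0.028, -0.776, 0, 0.112, 15], [0.028, -0.776, 0, 0.112, 15]]}}

```text
time_s: 8.4
tcp_pos: [0.484, 0.2052, 0.2282]
eef_rot: [179.9, 0.1, -2.6]
contact_force: [1.4, 0.0, -1.5]
gripper_width: 0.0185
gripper_force: 40.0
```

```bash
python3 - <<'E'
from h import *
im=snap('wrist','w_r1'); sc=snap('scene','s_r1')
f=lambda a,w,h:cv2.resize(a[:,:,::-1],(w,h),interpolation=cv2.INTER_CUBIC)
cv2.imwrite('pics/r1.png',np.hstack([f(im,400,300),f(sc[120:285,260:400],400,471)[:300] if 0 else f(sc[150:280,260:430],400,300)]))
s=r.get_state(); print(s['time_s'],s['tcp_pos'],s['eef_rot'],s['contact_force'],s['moment'],s['gripper_width'])
E
```

```text
8.5 [0.48418275 0.20418152 0.22860761] [ 1.79960674e+02  4.00578683e-02 -2.65867773e+00] [ 0.01209705  0.52889934 -0.76883407] [-0.00128387  0.04324187 -0.01485011] 0.01806864541649341
```

View pics/r1.png

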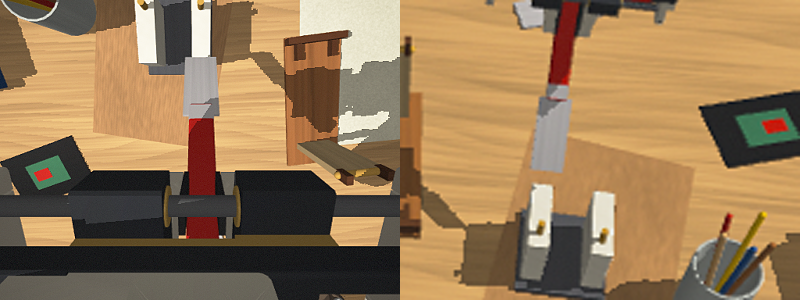

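The lifter is held over the right-hand rail, but the tip looks lower than before the lift. I'll get its tilt from the tip and heel pixels.

```bash
cat >> h.py <<'E'
def tilt(fn, row=None, P=(-153.9,14.6), u0=256):
    """blade tilt (deg below tool level) from the wrist row of the tip edge: top tip edge ray meets the circle about the grasp point"""
    im=cv2.imread(f'pics/{fn}.png'); m=eyes.camera_model('wrist'); f=192/np.tan(np.radians(m['fov_y']/2)); H=m['hand_eye']
    d=H[:3,:3]@np.array([(u0-m['cx'])/f,-(row-m['cy'])/f,-1]); o=H[:3,3]
    g=np.array([0,-.019]); o2=np.array([o[0],o[2]])-g; d2=np.array([d[0],d[2]])
    L=np.hypot(P[0],3-P[1])/1000; a0=np.degrees(np.arctan2(P[1]-3,-P[0]))
    a,b,c=d2@d2,2*o2@d2,o2@o2-L*L; D=b*b-4*a*c
    if D<0: return None,-b/2/a
    return [np.degrees(np.arctan2(*(o2+t*d2)[::-1]))-a0 for t in ((-b-D**.5)/2/a,(-b+D**.5)/2/a)]
E
python3 - <<'E'
from h import *
for fn in('w_g','w_r1'):
    im=cv2.imread(f'pics/{fn}.png'); hsv=cv2.cvtColor(im,cv2.COLOR_BGR2HSV)
    for u in (245,250,255,260,265):
        print(fn,u,[ (v,int(im[v,u].mean())) for v in (range(44,60,1) if fn=='w_g' else range(64,82))])
for fn,row in (('w_g',51),('w_r1',73)): print(fn,tilt(fn,row))
E
```

```text
w_g 245 [(44, 63), (45, 67), (46, 70), (47, 66), (48, 9), (49, 23), (50, 25), (51, 99), (52, 182), (53, 166), (54, 167), (55, 167), (56, 166), (57, 166), (58, 167), (59, 168)]
w_g 250 [(44, 66), (45, 65), (46, 65), (47, 67), (48, 13), (49, 23), (50, 22), (51, 99), (52, 183), (53, 171), (54, 171), (55, 169), (56, 174), (57, 173), (58, 173), (59, 174)]
w_g 255 [(44, 65), (45, 68), (46, 65), (47, 58), (48, 17), (49, 19), (50, 27), (51, 99), (52, 189), (53, 177), (54, 172), (55, 174), (56, 174), (57, 172), (58, 174), (59, 175)]
w_g 260 [(44, 68), (45, 69), (46, 68), (47, 55), (48, 16), (49, 14), (50, 33), (51, 98), (52, 182), (53, 173), (54, 169), (55, 168), (56, 169), (57, 172), (58, 169), (59, 169)]
w_g 265 [(44, 67), (45, 64), (46, 70), (47, 55), (48, 17), (49, 14), (50, 34), (51, 120), (52, 176), (53, 165), (54, 163), (55, 163), (56, 162), (57, 165), (58, 163), (59, 163)]
w_r1 245 [(64, 155), (65, 154), (66, 155), (67, 155), (68, 156), (69, 155), (70, 155), (71, 154), (72, 118), (73, 154), (74, 167), (75, 171), (76, 166), (77, 169), (78, 168), (79, 165), (80, 164), (81, 170)]
w_r1 25
[... 261 characters left out ...]
45), (69, 245), (70, 246), (71, 248), (72, 251), (73, 182), (74, 159), (75, 163), (76, 167), (77, 169), (78, 169), (79, 169), (80, 168), (81, 166)]
w_r1 260 [(64, 245), (65, 244), (66, 245), (67, 245), (68, 245), (69, 245), (70, 246), (71, 247), (72, 251), (73, 188), (74, 166), (75, 170), (76, 170), (77, 169), (78, 172), (79, 171), (80, 171), (81, 171)]
w_r1 265 [(64, 244), (65, 245), (66, 244), (67, 245), (68, 245), (69, 247), (70, 251), (71, 249), (72, 250), (73, 155), (74, 163), (75, 164), (76, 166), (77, 163), (78, 167), (79, 163), (80, 164), (81, 164)]
w_g [np.float64(-63.58868838725088), np.float64(38.38561479725509)]
w_r1 [np.float64(-64.72166833571576), np.float64(46.65426249250481)]
```

At 40 N the lifter sagged about 8° in the grip. I'll put it back on the rest and regrasp nearer its centre of mass with 60 N.

>>> {"fn": "step_arm", "kwargs": {"plan": [[0.003, 0.04, 0, -0.01, 15], [0.008, 0.12, 0, -0.02, 15], [0.018, 0.25, 0, -0.04, 15], [0.03, 0.4, 0, -0.06, 15], [0.043, 0.54, 0, -0.08, 15], [0.055, 0.66, 0, -0.1, 15], [0.062, 0.74, 0, -0.11, 15], [0.064, 0.773, 0, -0.112, 15], [0.064, 0.773, 0, -0.112, 15], [0.064, 0.773, 0, -0.112, 15]], "newtons": 60}}

```text
time_s: 9.33
tcp_pos: [0.4913, 0.0103, 0.2291]
eef_rot: [-180.0, -0.0, 3.9]
contact_force: [-0.0, 0.7, -1.0]
gripper_width: 0.0168
gripper_force: 60.0
```

>>> {"fn": "step_arm", "kwargs": {"plan": [[0, 0, 0.05, 0, 15], [0, 0, 0.13, 0, 15], [0, 0, 0.22, 0, 15], [0, 0, 0.3, 0, 15], [0, 0, 0.36, 0, 15], [0, 0, 0.4, 0, 15], [0, 0, 0.43, 0, 15], [0, 0, 0.46, 0, 15], [0, 0, 0.48, 0, 15], [0, 0, 0.5, 0, 15], [0, 0, 0.515, 0, 15], [0, 0, 0.515, 0, 15]]}}

```text
time_s: 10.33
tcp_pos: [0.4913, 0.011, 0.0998]
eef_rot: [180.0, 0.0, 4.1]
contact_force: [0.1, 0.7, -1.1]
gripper_width: 0.0165
gripper_force: 60.0
```

```bash
python3 - <<'E'
from h import *
snap('wrist','w_p1'); s=r.get_state(); print(s['time_s'],s['tcp_pos'],s['eef_rot'],s['contact_force'],s['moment'])
im=cv2.imread('pics/w_p1.png')
for u in (245,255,262): print(u,im[40:80,u].mean(1).astype(int).tolist())
E
```

```text
10.3833 [0.49153242 0.01104817 0.10023615] [ 1.79997987e+02 -3.84530098e-03  4.05464349e+00] [ 0.13335758 -0.415589   -0.24601064] [-0.09920063 -0.0300866   0.01066592]
245 [67, 67, 68, 70, 70, 67, 72, 71, 35, 24, 28, 65, 151, 181, 178, 173, 174, 174, 174, 176, 174, 176, 176, 175, 174, 174, 177, 174, 178, 174, 177, 174, 177, 177, 179, 175, 177, 178, 178, 179]
255 [68, 69, 67, 69, 70, 72, 72, 77, 35, 19, 19, 56, 139, 186, 179, 179, 178, 178, 177, 176, 177, 177, 180, 177, 180, 179, 179, 178, 182, 180, 178, 179, 182, 184, 182, 182, 185, 180, 179, 182]
262 [71, 66, 69, 65, 68, 67, 72, 68, 21, 22, 25, 62, 151, 186, 180, 177, 178, 178, 180, 179, 178, 181, 180, 180, 180, 179, 183, 180, 182, 183, 181, 180, 184, 181, 183, 184, 184, 184, 184, 183]
```

>>> {"fn": "step_arm", "kwargs": {"plan": [[0, 0, 0, 0, 40], [0, 0, 0, 0, 60], [0, 0, 0, 0, 87], [0, 0, 0, 0, 87], [0, 0, 0, 0, 87], [0.03, 0, 0.03, 0, 60], [0.07, 0, 0.065, 0, 50], [0.1, 0, 0.095, 0, 40], [0.107, 0, 0.102, 0, 15], [0.107, 0, 0.102, 0, 15], [0.107, 0, 0.102, 0, 15], [0.107, 0, 0.102, 0, 15]]}}

```text
time_s: 11.38
tcp_pos: [0.518, 0.0129, 0.0749]
eef_rot: [180.0, 0.0, 4.1]
contact_force: [0.5, 1.5, 0.6]
gripper_width: 0.0223
gripper_force: 0.8
```

>>> {"fn": "step_arm", "kwargs": {"plan": [[0, 0, 0, 0, 15], [0, 0, 0, 0, 15], [0, 0, 0, 0, 15], [0, 0, 0, 0, 15], [0, 0, 0, 0, 15], [0, 0, 0, 0, 15]], "newtons": 60}}

```text
time_s: 11.88
tcp_pos: [0.5181, 0.013, 0.0749]
eef_rot: [-180.0, -0.0, 4.1]
contact_force: [-0.6, -0.1, -0.0]
gripper_width: 0.0187
gripper_force: 60.0
```

```bash
python3 - <<'E'
from h import *
snap('wrist','w_p2'); s=r.get_state(); print(s['time_s'],s['tcp_pos'],s['eef_rot'],s['contact_force'],s['moment'],s['gripper_width'])
im=cv2.imread('pics/w_p2.png')
for u in (248,258): print(u,im[20:140,u].mean(1).astype(int).tolist())
for u in (248,258): print(u,im[20:240:2,u].tolist()) if 0 else None
hsv=cv2.cvtColor(im,cv2.COLOR_BGR2HSV)
for v in (90,110,130,150): 
    b=np.where((hsv[v]-[0,0,0])[:,1]<40)[0]; b=b[(b>215)&(b<300)]; print(v,b.min() if len(b) else 0,b.max() if len(b) else 0)
E
```

```text
11.9333 [0.51810491 0.01297334 0.07488033] [-1.79998603e+02 -4.94821396e-03  4.06388896e+00] [-1.02721681  0.59736525  0.11352357] [ 0.08972264  0.21957981 -0.01070999] 0.018857163396255285
248 [227, 229, 229, 229, 231, 232, 230, 229, 228, 227, 230, 230, 229, 227, 232, 235, 232, 227, 230, 228, 231, 233, 231, 228, 227, 228, 231, 230, 224, 223, 224, 225, 232, 235, 230, 234, 240, 237, 230, 231, 228, 227, 231, 230, 227, 231, 193, 63, 62, 66, 68, 67, 70, 68, 68, 69, 74, 68, 71, 71, 72, 56, 21, 100, 171, 184, 177, 178, 180, 179, 177, 181, 179, 178, 178, 180, 180, 178, 179, 178, 180, 182, 183, 181, 182, 183, 182, 179, 184, 180, 183, 179, 182, 182, 183, 181, 183, 181, 181, 182, 184, 180, 187, 185, 184, 184, 183, 185, 185, 183, 182, 184, 184, 186, 187, 185, 186, 184, 183, 184]
258 [227, 225, 223, 224, 226, 228, 230, 226, 220, 226, 231, 232, 227, 228, 229, 229, 230, 232, 233, 232, 225, 225, 229, 232, 234, 234, 231, 229, 230, 234, 235, 234, 231, 232, 228, 229, 232, 232, 230, 231, 235, 236, 235, 232, 233, 236, 147, 65, 66, 66, 70, 70, 68, 68, 67, 71, 72, 71, 70, 69, 70, 52, 35, 129, 180, 185, 183, 182, 181, 180, 183, 181, 183, 182, 181, 185, 183, 185, 184, 186, 185, 183, 182, 185, 182, 184, 183, 185, 183, 184, 183, 182, 182, 186, 184, 186, 185, 183, 185, 183, 185, 182, 187, 186, 185, 184, 185, 185, 183, 186, 183, 187, 186, 187, 184, 186, 182, 188, 183, 186]
90 234 279
110 234 280
130 233 281
150 233 282
```

>>> {"fn": "step_arm", "kwargs": {"plan": [[0, 0, -0.01, 0, 15], [0, 0, -0.03, 0, 15], [0, 0, -0.07, 0, 15], [0, 0, -0.12, 0, 15], [0, 0, -0.18, 0, 15], [0, 0, -0.25, 0, 15], [0, 0, -0.32, 0, 15], [0, 0, -0.39, 0, 15], [0, 0, -0.45, 0, 15], [0, 0, -0.5, 0, 15], [0, 0, -0.52, 0, 15], [0, 0, -0.52, 0, 15]]}}

```text
time_s: 12.93
tcp_pos: [0.5189, 0.0132, 0.2067]
eef_rot: [-180.0, -0.2, 4.1]
contact_force: [0.8, -0.7, -1.1]
gripper_width: 0.0185
gripper_force: 60.0
```

```bash
python3 - <<'E'
from h import *
snap('wrist','w_p3'); s=r.get_state(); print(s['time_s'],s['tcp_pos'],s['eef_rot'],s['contact_force'],s['moment'],s['gripper_width'])
im=cv2.imread('pics/w_p3.png')
for u in (244,258,268): print(u,im[60:110,u].mean(1).astype(int).tolist())
for row in (83.3,84,86,90,95,100): print(row,tilt('w_p3',row,P=(-117.6,13.1)))
E
```

```text
12.9833 [0.51826014 0.01310007 0.205391  ] [-1.79965822e+02 -7.33191916e-02  4.05662481e+00] [ 0.20263701 -0.10628346 -2.441102  ] [-0.02173862  0.03913877  0.0329151 ] 0.01820542835855304
244 [233, 233, 231, 232, 236, 238, 239, 239, 236, 232, 230, 232, 235, 235, 235, 235, 232, 233, 238, 242, 106, 52, 104, 189, 182, 177, 177, 178, 175, 178, 181, 178, 178, 178, 180, 178, 176, 179, 177, 177, 179, 178, 177, 177, 177, 180, 183, 180, 181, 179]
258 [233, 234, 231, 226, 232, 232, 233, 232, 233, 231, 231, 229, 231, 232, 231, 234, 233, 232, 234, 241, 85, 62, 134, 190, 184, 182, 182, 183, 181, 183, 183, 181, 182, 182, 183, 180, 179, 182, 183, 185, 182, 182, 183, 183, 183, 182, 183, 183, 184, 183]
268 [232, 232, 234, 231, 232, 229, 230, 231, 228, 227, 225, 229, 229, 227, 228, 231, 232, 235, 236, 188, 104, 59, 128, 182, 172, 173, 173, 171, 171, 174, 172, 172, 175, 175, 173, 174, 174, 174, 176, 175, 176, 176, 174, 177, 176, 179, 177, 178, 176, 180]
83.3 [np.float64(-54.03543600153993), np.float64(38.244870226035836)]
84 [np.float64(-54.15166341250832), np.float64(38.59914805413448)]
86 [np.float64(-54.480902238254956), np.float64(39.610376123589184)]
90 [np.float64(-55.127309456638336), np.float64(41.62885412579192)]
95 [np.float64(-55.914245341973114), np.float64(44.14570182245762)]
100 [np.float64(-56.67974536507793), np.float64(46.65705950316548)]
```

>>> {"fn": "step_arm", "kwargs": {"plan": [[0.001, -0.02, 0, 0.003, 15], [0.002, -0.06, 0, 0.01, 15], [0.004, -0.13, 0, 0.02, 15], [0.007, -0.23, 0, 0.035, 15], [0.01, -0.34, 0, 0.05, 15], [0.013, -0.45, 0, 0.067, 15], [0.016, -0.55, 0, 0.08, 15], [0.019, -0.64, 0, 0.093, 15], [0.021, -0.71, 0, 0.104, 15], [0.022, -0.75, 0, 0.11, 15], [0.022, -0.762, 0, 0.111, 15], [0.022, -0.762, 0, 0.111, 15]]}}

```text
time_s: 13.98
tcp_pos: [0.5097, 0.2036, 0.204]
eef_rot: [179.9, 0.1, -2.5]
contact_force: [0.3, -0.8, -1.7]
gripper_width: 0.019
gripper_force: 60.0
```

>>> {"fn": "step_arm", "kwargs": {"plan": [[0, 0, 0.02, 0, 15], [0, 0, 0.06, 0, 15], [0, 0, 0.11, 0, 15], [0, 0, 0.16, 0, 15], [0, 0, 0.2, 0, 15], [0, 0, 0.22, 0, 15], [0, 0, 0.22, 0, 15]]}}

```text
time_s: 14.57
tcp_pos: [0.5095, 0.2023, 0.1482]
eef_rot: [179.9, 0.1, -2.6]
contact_force: [-0.4, 0.2, -0.7]
gripper_width: 0.0187
gripper_force: 60.0
```

```bash
python3 - <<'E'
from h import *
snap('wrist','w_q1'); s=r.get_state(); print(s['time_s'],s['tcp_pos'],s['eef_rot'],s['contact_force'],s['moment'],s['gripper_width'])
im=cv2.imread('pics/w_q1.png')
for u in (244,256,268): print(u,im[60:110,u].mean(1).astype(int).tolist())
E
```

```text
14.6167 [0.51006951 0.20277142 0.14927214] [ 1.79951651e+02  3.43226616e-02 -2.62454132e+00] [0.10450889 0.02912325 0.8637947 ] [-0.03570723 -0.14643407 -0.0342715 ] 0.018645764274716314
244 [243, 243, 243, 243, 244, 246, 245, 245, 245, 248, 250, 149, 178, 179, 180, 179, 179, 181, 182, 180, 181, 181, 183, 183, 182, 184, 181, 182, 182, 183, 182, 184, 181, 182, 185, 179, 183, 181, 181, 187, 183, 180, 182, 184, 185, 184, 183, 184, 184, 184]
256 [243, 242, 241, 242, 242, 242, 242, 243, 242, 245, 246, 218, 174, 182, 183, 183, 183, 183, 181, 182, 186, 182, 181, 184, 182, 181, 185, 185, 184, 185, 184, 187, 184, 185, 183, 184, 188, 186, 185, 184, 188, 189, 187, 187, 185, 186, 188, 187, 187, 191]
268 [248, 248, 248, 248, 247, 247, 247, 247, 247, 250, 252, 186, 176, 177, 180, 176, 180, 178, 178, 179, 180, 180, 178, 180, 180, 180, 178, 180, 181, 183, 185, 181, 181, 182, 184, 181, 182, 184, 186, 184, 183, 183, 186, 185, 184, 183, 185, 185, 183, 187]
```

```bash
python3 - <<'E'
from h import *
for fn in('w_p3','w_q1'):
    im=cv2.imread(f'pics/{fn}.png')
    print(fn,[im[v,256].tolist() for v in range(64,100,3)])
    for v in (70,74,78,82,86,90,100,120): print(v,im[v,215:305:3].mean(1).astype(int).tolist())
E
```

```text
w_p3 [[219, 237, 241], [221, 240, 243], [218, 238, 242], [211, 234, 236], [219, 240, 242], [235, 255, 254], [120, 132, 148], [176, 180, 184], [174, 178, 182], [173, 177, 182], [173, 179, 183], [175, 177, 183]]
70 [159, 163, 164, 162, 161, 173, 178, 181, 182, 205, 227, 230, 227, 232, 231, 230, 236, 230, 224, 229, 232, 232, 233, 232, 227, 226, 231, 230, 235, 227]
74 [169, 169, 167, 170, 169, 168, 165, 166, 166, 198, 234, 231, 233, 230, 232, 234, 230, 227, 228, 229, 234, 227, 232, 236, 233, 231, 232, 233, 231, 226]
78 [178, 179, 178, 177, 176, 175, 175, 177, 177, 191, 238, 236, 235, 239, 237, 241, 239, 240, 233, 238, 232, 240, 230, 237, 241, 238, 236, 234, 230, 234]
82 [173, 138, 63, 68, 66, 65, 62, 110, 106, 108, 103, 104, 109, 107, 138, 135, 132, 132, 129, 130, 135, 129, 65, 64, 70, 71, 68, 120, 120, 122]
86 [177, 180, 70, 66, 68, 71, 91, 184, 178, 182, 176, 179, 185, 183, 183, 187, 182, 179, 173, 175, 182, 184, 66, 71, 67, 70, 68, 122, 128, 127]
90 [175, 180, 44, 44, 56, 58, 88, 185, 183, 184, 178, 181, 183, 181, 180, 184, 181, 180, 170, 176, 181, 184, 24, 43, 46, 45, 87, 122, 130, 1
[... 966 characters left out ...]
2, 185, 186, 191, 179, 182, 189, 187, 185, 191, 187, 184, 178, 183, 185, 180, 122, 84, 84, 78, 100, 102, 98, 99]
86 [53, 53, 56, 53, 54, 52, 167, 186, 184, 192, 180, 186, 189, 187, 185, 189, 185, 182, 177, 184, 184, 183, 120, 82, 80, 82, 102, 104, 107, 107]
90 [47, 53, 51, 55, 55, 50, 169, 188, 187, 190, 184, 184, 189, 189, 186, 192, 186, 185, 179, 183, 188, 183, 152, 82, 82, 88, 97, 97, 95, 95]
100 [48, 56, 55, 56, 55, 50, 197, 189, 188, 194, 185, 187, 193, 191, 186, 193, 190, 187, 179, 186, 185, 188, 184, 79, 71, 110, 111, 108, 200, 199]
120 [155, 164, 160, 153, 166, 157, 187, 191, 192, 198, 188, 189, 191, 194, 189, 191, 194, 191, 186, 184, 190, 197, 195, 154, 167, 167, 164, 165, 164, 161]
```

>>> {"fn": "step_arm", "kwargs": {"plan": [[0, 0, 0.02, 0, 15], [0, 0, 0.05, 0, 15], [0, 0, 0.08, 0, 15], [0, 0, 0.11, 0, 15], [0, 0, 0.14, 0, 15], [0, 0, 0.17, 0, 15], [0, 0, 0.195, 0, 15], [0, 0, 0.22, 0, 15], [0, 0, 0.24, 0, 15], [0, 0, 0.25, 0, 15], [0, 0, 0.256, 0, 15], [0, 0, 0.256, 0, 15]]}}

```text
time_s: 15.62
tcp_pos: [0.5102, 0.2034, 0.0856]
eef_rot: [180.0, -0.0, -2.6]
contact_force: [-2.7, -0.2, 3.4]
gripper_width: 0.0189
gripper_force: 60.0
```

```bash
python3 - <<'E'
from h import *
snap('wrist','w_q2'); s=r.get_state(); print(s['time_s'],s['tcp_pos'],s['eef_rot'],s['contact_force'],s['moment'],s['gripper_width'])
im=cv2.imread('pics/w_q2.png')
for u in (238,244,256,268): print(u,im[0:50,u].mean(1).astype(int).tolist())
for row in (8,11,14,17,20): print(row,tilt('w',row,P=(-117.6,13.1)))
E
```

```text
15.6667 [0.51030821 0.20345938 0.08586857] [-1.79994740e+02 -1.52645586e-02 -2.59723373e+00] [-2.91938781  0.09554379  2.44695005] [ 0.04843515  0.45765088 -0.00719793] 0.018381639718003887
238 [227, 226, 225, 225, 226, 226, 227, 226, 228, 228, 227, 227, 228, 227, 228, 229, 228, 229, 229, 229, 229, 229, 230, 232, 230, 231, 232, 231, 231, 233, 232, 233, 233, 234, 232, 233, 234, 235, 233, 234, 233, 235, 235, 235, 234, 235, 235, 234, 234, 235]
244 [221, 222, 222, 223, 223, 223, 222, 223, 222, 222, 223, 223, 224, 223, 224, 225, 225, 225, 225, 226, 226, 225, 227, 225, 225, 225, 226, 225, 226, 227, 226, 227, 225, 227, 226, 228, 228, 228, 228, 228, 228, 228, 229, 228, 230, 228, 229, 228, 229, 231]
256 [222, 224, 224, 224, 223, 223, 225, 223, 225, 226, 224, 225, 225, 225, 226, 225, 228, 228, 227, 228, 227, 229, 228, 227, 225, 228, 228, 227, 229, 228, 229, 229, 231, 229, 228, 230, 231, 230, 231, 231, 232, 232, 231, 231, 231, 231, 231, 230, 231, 230]
268 [223, 223, 223, 223, 222, 224, 225, 224, 224, 224, 225, 224, 226, 225, 225, 224, 228, 227, 227, 227, 227, 229, 227, 228, 228, 227, 228, 228, 
[... 365 characters left out ...]
3754569236298329)]
20 [np.float64(-39.21135948125862), np.float64(3.4001446683035903)][ WARN:0@0.691] global loadsave.cpp:275 findDecoder imread_('pics/w.png'): can't open/read file: check file path/integrity
[ WARN:0@0.692] global loadsave.cpp:275 findDecoder imread_('pics/w.png'): can't open/read file: check file path/integrity
[ WARN:0@0.693] global loadsave.cpp:275 findDecoder imread_('pics/w.png'): can't open/read file: check file path/integrity
[ WARN:0@0.694] global loadsave.cpp:275 findDecoder imread_('pics/w.png'): can't open/read file: check file path/integrity
[ WARN:0@0.695] global loadsave.cpp:275 findDecoder imread_('pics/w.png'): can't open/read file: check file path/integrity
```

```bash
python3 - <<'E'
from h import *
im=cv2.imread('pics/w_q2.png'); sc=snap('scene','s_q2'); tp=snap('top','t_q2')
f=lambda a,w,h:cv2.resize(a,(w,h),interpolation=cv2.INTER_CUBIC)
cv2.imwrite('pics/q2.png',np.vstack([np.hstack([f(im[:280],400,219),f(tp[130:210,140:240][:,:,::-1],400,320)[:219]]),f(sc[190:300,280:410][:,:,::-1],450,381)[:,:].copy() if 0 else cv2.copyMakeBorder(f(sc[190:290,270:410][:,:,::-1],525,375),0,0,0,275,cv2.BORDER_CONSTANT)]))
E
```

```text
(no output)
```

View pics/q2.png

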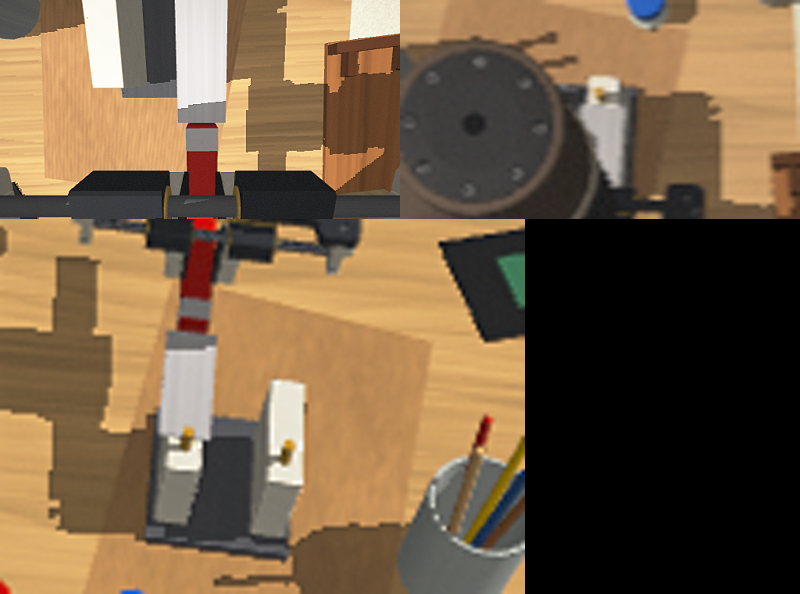

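The tip has reached almost to the peg, so the lifter sits further forward in the grip than I assumed. I'll compare heel rows across the earlier pictures.

```bash
python3 - <<'E'
from h import *
for fn in('w_p2','w_p3','w_q1','w_q2'):
    im=cv2.imread(f'pics/{fn}.png'); print(fn,[(v,im[v,258].tolist()) for v in range(140,200,2)])
E
```

```text
w_p2 [(140, [181, 185, 191]), (142, [183, 186, 192]), (144, [183, 187, 190]), (146, [179, 184, 189]), (148, [180, 183, 188]), (150, [184, 188, 192]), (152, [183, 185, 192]), (154, [180, 184, 189]), (156, [183, 187, 191]), (158, [184, 186, 192]), (160, [183, 186, 194]), (162, [183, 186, 192]), (164, [185, 191, 196]), (166, [172, 174, 181]), (168, [110, 112, 111]), (170, [11, 13, 101]), (172, [119, 117, 118]), (174, [113, 112, 114]), (176, [113, 112, 117]), (178, [113, 113, 118]), (180, [112, 114, 116]), (182, [113, 112, 116]), (184, [110, 111, 113]), (186, [113, 113, 116]), (188, [112, 114, 116]), (190, [113, 114, 118]), (192, [110, 110, 114]), (194, [114, 116, 114]), (196, [16, 17, 114]), (198, [26, 21, 114])]
w_p3 [(140, [185, 187, 191]), (142, [181, 185, 192]), (144, [181, 183, 190]), (146, [183, 185, 191]), (148, [185, 186, 192]), (150, [184, 186, 191]), (152, [183, 187, 192]), (154, [185, 187, 192]), (156, [182, 186, 192]), (158, [181, 185, 190]), (160, [185, 186, 192]), (162, [184, 184, 190]), (164, [183, 184, 190]), (166, [187, 190, 194]), (168, [194, 197, 198]), (170, [22, 24,
[... 1066 characters left out ...]
[137, 136, 137]), (142, [133, 136, 139]), (144, [135, 135, 138]), (146, [132, 134, 138]), (148, [134, 133, 138]), (150, [134, 135, 139]), (152, [135, 137, 141]), (154, [135, 135, 139]), (156, [145, 145, 140]), (158, [13, 13, 98]), (160, [17, 16, 107]), (162, [18, 23, 128]), (164, [117, 119, 137]), (166, [134, 135, 136]), (168, [133, 133, 137]), (170, [133, 132, 137]), (172, [132, 132, 135]), (174, [128, 133, 136]), (176, [130, 132, 133]), (178, [130, 130, 135]), (180, [131, 131, 134]), (182, [128, 128, 134]), (184, [131, 129, 134]), (186, [133, 132, 137]), (188, [130, 130, 135]), (190, [132, 135, 138]), (192, [131, 133, 131]), (194, [15, 16, 133]), (196, [29, 30, 136]), (198, [29, 31, 134])]
```

The blade lies about level on the rail and the lifter sits roughly 7 mm further forward in the grip. I'll lift off and go to the block.

>>> {"fn": "step_arm", "kwargs": {"plan": [[-0.01, 0, -0.01, 0, 15], [-0.02, 0, -0.03, 0, 15], [-0.03, 0, -0.06, 0, 15], [-0.05, 0, -0.11, 0, 15], [-0.06, 0, -0.17, 0, 15], [-0.07, 0, -0.23, 0, 15], [-0.08, 0, -0.29, 0, 15], [-0.08, 0, -0.35, 0, 15], [-0.08, 0, -0.4, 0, 15], [-0.08, 0, -0.43, 0, 15], [-0.08, 0, -0.44, 0, 15]]}}

```text
time_s: 16.68
tcp_pos: [0.4902, 0.2046, 0.1973]
eef_rot: [-179.9, -0.1, -2.6]
contact_force: [0.9, -0.4, -1.9]
gripper_width: 0.0182
gripper_force: 60.0
```

>>> {"fn": "step_arm", "kwargs": {"plan": [[0, 0.03, 0, 0.002, 15], [0, 0.09, 0, 0.006, 15], [-0.001, 0.17, 0, 0.01, 15], [-0.001, 0.27, 0, 0.016, 15], [-0.002, 0.38, 0, 0.023, 15], [-0.003, 0.5, 0, 0.03, 15], [-0.003, 0.61, 0, 0.037, 15], [-0.004, 0.71, 0, 0.044, 15], [-0.005, 0.79, 0, 0.05, 15], [-0.005, 0.85, 0, 0.053, 15], [-0.005, 0.873, 0, 0.054, 15]]}}

```text
time_s: 17.6
tcp_pos: [0.4774, -0.0164, 0.1948]
eef_rot: [180.0, 0.1, -6.0]
contact_force: [-1.0, 0.5, -1.3]
gripper_width: 0.0187
gripper_force: 60.0
```

>>> {"fn": "step_arm", "kwargs": {"plan": [[0.002, 0.03, 0, 0.002, 15], [0.004, 0.09, 0, 0.006, 15], [0.008, 0.17, 0, 0.01, 15], [0.014, 0.27, 0, 0.016, 15], [0.02, 0.38, 0, 0.023, 15], [0.027, 0.5, 0, 0.03, 15], [0.033, 0.61, 0, 0.037, 15], [0.038, 0.71, 0, 0.044, 15], [0.043, 0.79, 0, 0.05, 15], [0.046, 0.85, 0, 0.053, 15], [0.047, 0.872, 0, 0.054, 15], [0.047, 0.872, 0, 0.054, 15]]}}

```text
time_s: 18.6
tcp_pos: [0.468, -0.2326, 0.195]
eef_rot: [180.0, 0.1, -9.2]
contact_force: [-0.5, -0.1, -1.3]
gripper_width: 0.0181
gripper_force: 60.0
```

```bash
python3 - <<'E'
from h import *
im=snap('wrist','w_b1'); s=r.get_state(); print(s['time_s'],s['tcp_pos'],s['eef_rot'],s['contact_force'],s['moment'],s['gripper_width'])
im=cv2.imread('pics/w_b1.png')
print([(v,im[v,258].tolist()) for v in range(150,200,3)])
for u in (240,258,270): print(u,im[0:40,u].mean(1).astype(int).tolist())
for v in (2,10,20,40,80,120): print(v,im[v,215:305:3].mean(1).astype(int).tolist())
E
```

```text
18.65 [ 0.46808804 -0.23184048  0.19516509] [-1.79990996e+02  6.37051208e-02 -9.14088208e+00] [-0.47539942  1.03969569 -1.89873767] [ 0.03289767 -0.04655302  0.00602187] 0.018259399440100802
[(150, [123, 123, 127]), (153, [124, 125, 129]), (156, [123, 122, 125]), (159, [128, 127, 128]), (162, [27, 26, 115]), (165, [128, 127, 128]), (168, [127, 127, 130]), (171, [125, 126, 128]), (174, [124, 126, 128]), (177, [122, 124, 124]), (180, [126, 126, 130]), (183, [128, 127, 129]), (186, [127, 127, 131]), (189, [130, 132, 130]), (192, [18, 19, 124]), (195, [21, 28, 122]), (198, [27, 28, 124])]
240 [96, 52, 54, 58, 45, 34, 33, 29, 33, 37, 35, 34, 36, 41, 35, 40, 28, 36, 38, 33, 33, 36, 36, 37, 40, 36, 36, 43, 70, 66, 63, 68, 139, 207, 198, 197, 194, 197, 199, 199]
258 [98, 100, 101, 89, 59, 67, 52, 32, 28, 30, 29, 23, 35, 35, 33, 35, 36, 23, 28, 31, 32, 66, 62, 56, 59, 63, 56, 61, 63, 61, 55, 65, 141, 207, 194, 191, 193, 192, 192, 195]
270 [80, 67, 64, 44, 23, 28, 35, 28, 31, 32, 28, 32, 37, 32, 34, 33, 30, 33, 62, 59, 54, 57, 57, 60, 58, 61, 55, 58, 54, 57, 52, 60, 135, 197, 190, 188, 187, 18
[... 167 characters left out ...]
67, 167, 166, 89, 62, 31, 36, 35, 34, 35, 36, 28, 30, 33, 25, 32, 35, 33, 54, 128, 177, 162, 171, 166, 160, 159, 169, 162]
20 [82, 79, 81, 83, 84, 85, 58, 34, 39, 33, 37, 32, 31, 33, 30, 32, 66, 59, 56, 59, 53, 126, 84, 84, 80, 82, 86, 89, 86, 94]
40 [71, 70, 60, 62, 64, 177, 195, 193, 194, 192, 187, 194, 199, 196, 192, 194, 197, 192, 191, 182, 191, 191, 197, 193, 57, 59, 69, 63, 65, 100]
80 [235, 235, 233, 235, 225, 190, 200, 200, 205, 197, 197, 200, 202, 205, 201, 200, 209, 199, 199, 191, 198, 200, 203, 191, 232, 233, 227, 232, 234, 232]
120 [231, 235, 227, 234, 230, 196, 209, 209, 214, 108, 123, 119, 121, 121, 121, 123, 125, 121, 119, 117, 122, 120, 126, 113, 244, 227, 228, 233, 228, 231]
```

```bash
cat >> h.py <<'E'
from scipy.optimize import least_squares
def rowof(x,z):   # tool coords (m) -> wrist row at tool y~0
    m=eyes.camera_model('wrist'); q=np.linalg.inv(m['hand_eye'])@[x,0,z,1]; return m['cy']-192/np.tan(np.radians(m['fov_y']/2))*q[1]/-q[2]
def edges(fn,u=258):
    im=cv2.imread(f'pics/{fn}.png').astype(float); g=im[:,u-4:u+5].mean(1); red=g[:,2]-g[:,0]
    return g.mean(1),red
def fit(obs):     # obs: list of ((lx,lz) lifter mm, row) -> lifter origin in tool (mm) and tilt, deg nose down
    def pt(p,l): t=np.radians(p[2]); return (p[0]+l[0]*np.cos(t)+l[1]*np.sin(t))/1000,(p[1]+l[0]*np.sin(t)-l[1]*np.cos(t))/1000
    s=least_squares(lambda p:[rowof(*pt(p,l))-v for l,v in obs],[115,-5,5]); return s.x,s.fun
E
python3 - <<'E'
from h import *
for fn in('w_p3','w_q1','w_q2','w_b1'):
    g,red=edges(fn); print(fn,[(v,int(red[v]),int(g[v].mean())) for v in range(148,200) if red[v]>15 or (v<172)])
E
```

```text
w_p3 [(148, 8, 189), (149, 8, 189), (150, 8, 189), (151, 8, 189), (152, 9, 190), (153, 8, 189), (154, 8, 190), (155, 9, 190), (156, 9, 188), (157, 8, 190), (158, 9, 189), (159, 8, 190), (160, 8, 190), (161, 8, 190), (162, 8, 189), (163, 8, 190), (164, 7, 179), (165, 7, 170), (166, 7, 171), (167, 4, 164), (168, 3, 168), (169, 50, 86), (170, 73, 53), (171, -4, 119), (194, 25, 93), (195, 107, 44), (196, 96, 50), (197, 95, 51), (198, 95, 51), (199, 95, 51)]
w_q1 [(148, 7, 175), (149, 7, 176), (150, 7, 166), (151, 6, 167), (152, 6, 158), (153, 6, 159), (154, 6, 149), (155, 6, 151), (156, 6, 150), (157, 6, 141), (158, 6, 142), (159, 5, 133), (160, 5, 133), (161, 4, 124), (162, 5, 125), (163, 5, 124), (164, 3, 116), (165, 0, 121), (166, 0, 120), (167, 97, 37), (168, 44, 89), (169, -4, 122), (170, 2, 118), (171, 4, 116), (193, 55, 82), (194, 105, 48), (195, 98, 52), (196, 95, 54), (197, 96, 53), (198, 96, 53), (199, 99, 52)]
w_q2 [(148, 4, 137), (149, 5, 136), (150, 4, 137), (151, 4, 136), (152, 5, 137), (153, 4, 137), (154, 4, 136), (155, 1, 139), (156, -4, 143), (157, 91, 32), (158, 86, 40), (159, 81, 47), (160, 87, 50), (161, 107, 55), (162, 111, 55), (163, 93, 68), (164, 19, 122), (165, -1, 137), (166, 2, 134), (167, 4, 133), (168, 4, 133), (169, 4, 132), (170, 4, 133), (171, 4, 133), (193, 60, 92), (194, 118, 54), (195, 109, 61), (196, 107, 62), (197, 107, 61), (198, 106, 62), (199, 107, 62)]
w_b1 [(148, 4, 125), (149, 3, 125), (150, 3, 125), (151, 3, 125), (152, 4, 127), (153, 4, 125), (154, 3, 126), (155, 3, 126), (156, 3, 127), (157, 4, 126), (158, 3, 128), (159, 0, 129), (160, 14, 103), (161, 103, 35), (162, 91, 54), (163, 40, 99), (164, -4, 131), (165, 2, 127), (166, 3, 125), (167, 3, 126), (168, 3, 126), (169, 2, 124), (170, 3, 126), (171, 4, 125), (191, 53, 89), (192, 105, 52), (193, 99, 57), (194, 96, 58), (195, 97, 59), (196, 96, 58), (197, 97, 59), (198, 98, 57), (199, 96, 58)]
```

```bash
python3 - <<'E'
from h import *
T,F,H=(0,3),(-85,3),(-85,20)
for n,o in dict(p3=[(T,82.0),(F,168.7),(H,170.6)],q1=[(T,71.4),(F,166.6),(H,168.4)],b1=[(T,31.9),(F,160.4),(H,163.2)],).items():
    print(n,*[x.round(2) for x in fit(o)])
T0=[115,-5]
E
```

```text
p3 [ 90.38 122.99   6.3 ] [-0.  0.  0.]
q1 [97.91 98.31  6.77] [-0. -0.  0.]
b1 [116.6   31.11   4.72] [-0.  0.  0.]
```

```bash
python3 - <<'E'
from h import *
def pt(x,z,th,l):
    t=np.radians(th); return (x+l[0]*np.cos(t)+l[1]*np.sin(t))/1000,(z+l[0]*np.sin(t)-l[1]*np.cos(t))/1000
T,F,H=(0,3),(-85,3),(-85,20)
def fixth(obs,th): s=least_squares(lambda p:[rowof(*pt(p[0],p[1],th,l))-v for l,v in obs],[100,60]); return s.x,s.fun
x,f=fixth([(T,82.0),(H,170.6)],40); print('p3 origin',x, 'rows F,H',rowof(*pt(*x,40,F)),rowof(*pt(*x,40,H)))
# pivot guess: grasp point tool (0,-19): its lifter coords
t=np.radians(40); d=np.array([-x[0],-19-x[1]]); P=np.array([d@[np.cos(t),np.sin(t)], d@[np.sin(t),-np.cos(t)]]); print('P lifter',P)
for n,o in dict(q1=[(T,71.4),(H,168.4)],b1=[(T,31.9),(H,163.2)]).items():
    # unknown tilt, slide along tool x and pivot
    for th in (0,4,8,12,34):
        y,_=fixth(o,th); tt=np.radians(th); c=pt(*y,th,P); print(n,th,'origin',y.round(1),'P now at',np.round(np.array(c)*1000,1),'F',round(rowof(*pt(*y,th,F)),1))
for th in (0,-4,-8):
    y,_=fixth([(F,156.7),(H,163.7)],th); c=pt(*y,th,P); print('q2',th,y.round(1),np.round(np.array(c)*1000,1),'tip row',rowof(*pt(*y,th,T)))
E
```

```text
p3 origin [85.02881822 55.58864967] rows F,H 182.51030487183053 170.60000000000002
P lifter [-113.08051353    2.48274978]
q1 0 origin [98.4 99.7] P now at [-14.7  97.2] F 164.6
q1 4 origin [98.1 99.4] P now at [-14.5  89. ] F 165.8
q1 8 origin [97.8 97.6] P now at [-13.9  79.4] F 167.0
q1 12 origin [97.3 94.5] P now at [-12.8  68.5] F 168.3
q1 34 origin [92.7 53.1] P now at [  0.3 -12.2] F 177.8
b1 0 origin [117.   31.8] P now at [ 3.9 29.3] F 158.6
b1 4 origin [116.7  31.3] P now at [ 4. 21.] F 160.1
b1 8 origin [116.2  29.7] P now at [ 4.5 11.5] F 161.7
b1 12 origin [115.4  27.1] P now at [5.3 1.1] F 163.4
b1 34 origin [107.9  -6. ] P now at [ 15.5 -71.3] F 177.3
q2 0 [131.9 -42.8] [ 18.8 -45.3] tip row -47.84545412564023
q2 -4 [123.    0.6] [10.  6.] tip row 8.195150757372716
q2 -8 [113.8  43.1] [ 1.5 56.4] tip row 41.03053147854655
```

>>> {"fn": "step_arm", "kwargs": {"plan": [[0, 0, 0, 0, 15], [0, 0, 0, 0, 15], [0, 0, 0, 0, 15], [0, 0, 0, 0, 15], [0, 0, 0, 0, 15], [0, 0, 0, 0, 15]]}}

```text
time_s: 19.15
tcp_pos: [0.4686, -0.2314, 0.1959]
eef_rot: [-180.0, -0.0, -9.0]
contact_force: [0.0, -0.2, -1.0]
gripper_width: 0.0186
gripper_force: 60.0
```

```bash
python3 - <<'E'
from h import *
snap('wrist','w_b2'); sc=snap('scene','s_b2'); s=r.get_state(); print(s['time_s'],s['tcp_pos'],s['eef_rot'],s['contact_force'],s['moment'])
for fn in('w_b1','w_b2'):
    g,red=edges(fn); print(fn,g[26:38].mean(1).astype(int),[v for v in range(150,200) if red[v]>40]) if g.ndim>1 else print(fn,g[26:38].astype(int),[v for v in range(150,200) if red[v]>40])
c=Cam('scene'); T=tool()
# scene rows of the tip for given tilt, pivot at the grasp point, P=(-121,13)
for th in (-5,0,5,10,15,20,25):
    t=np.radians(th)
    def w(l): 
        a,b=l[0]+121,l[1]-13; return (T@[ (a*np.cos(t)+b*np.sin(t))/1000,0,-.019+(a*np.sin(t)-b*np.cos(t))/1000,1])[:3]
    print(th,'tip',c.px(w((0,3))).round(1),'foot',c.px(w((-85,3))).round(1),'heeltop',c.px(w((-85,20))).round(1),'tail',c.px(w((-230,20))).round(1))
cv2.imwrite('pics/sb2.png',cv2.resize(sc[120:270,90:230][:,:,::-1],(560,600),interpolation=cv2.INTER_CUBIC))
E
```

```text
19.25 [ 0.4685534  -0.23159946  0.19580207] [-1.79999197e+02 -6.35916633e-03 -9.06417452e+00] [-0.16624631 -0.25672379 -1.44306583] [-0.03492624 -0.03800014  0.01661934]
w_b1 [ 56  56  56  53  51  59 138 206 195 192 194 193] [161, 162, 163, 191, 192, 193, 194, 195, 196, 197, 198, 199]
w_b2 [ 56  56  54  55  50  59 137 205 195 193 192 193] [161, 162, 163, 191, 192, 193, 194, 195, 196, 197, 198, 199]
-5 tip [146.5 189.9] foot [159.6 167.1] heeltop [158.8 162.6] tail [178.8 128.1]
0 tip [147.3 192.3] foot [159.9 167.7] heeltop [158.8 163.5] tail [178.4 125.8]
5 tip [148.2 194.4] foot [160.2 168.2] heeltop [159.  164.5] tail [177.8 123.6]
10 tip [149.3 196.1] foot [160.6 168.6] heeltop [159.1 165.3] tail [177.1 121.6]
15 tip [150.5 197.5] foot [160.9 168.8] heeltop [159.3 166.1] tail [176.4 119.8]
20 tip [151.7 198.5] foot [161.4 169. ] heeltop [159.6 166.7] tail [175.5 118.3]
25 tip [153.  199.2] foot [161.8 169.1] heeltop [159.9 167.3] tail [174.5 117. ]
```

View pics/sb2.png

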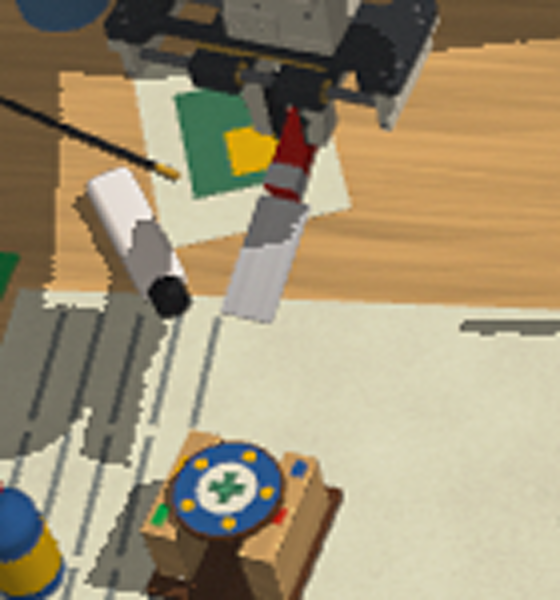

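All views are now used. The scene view shows the tip at px (152,199), and the scene and wrist views agree that the blade is still about 19° nose-down. I'll press it level again at the rack with a light grip, then tighten.

>>> {"fn": "step_arm", "kwargs": {"plan": [[-0.002, -0.03, 0, -0.002, 15], [-0.006, -0.1, 0, -0.006, 15], [-0.014, -0.2, 0, -0.011, 15], [-0.023, -0.31, 0, -0.018, 15], [-0.032, -0.43, 0, -0.026, 15], [-0.042, -0.55, 0, -0.034, 15], [-0.051, -0.66, 0, -0.042, 15], [-0.058, -0.76, 0, -0.048, 15], [-0.064, -0.83, 0, -0.052, 15], [-0.067, -0.871, 0, -0.054, 15]]}}

```text
time_s: 20.08
tcp_pos: [0.4864, -0.0119, 0.1959]
eef_rot: [-180.0, -0.0, -5.7]
contact_force: [0.5, 0.1, -1.1]
gripper_width: 0.0186
gripper_force: 60.0
```

>>> {"fn": "step_arm", "kwargs": {"plan": [[-0.001, -0.03, 0, -0.002, 15], [-0.002, -0.1, 0, -0.006, 15], [-0.004, -0.2, 0, -0.011, 15], [-0.007, -0.31, 0, -0.018, 15], [-0.009, -0.43, 0, -0.026, 15], [-0.011, -0.55, 0, -0.034, 15], [-0.013, -0.66, 0, -0.042, 15], [-0.015, -0.76, 0, -0.048, 15], [-0.016, -0.83, 0, -0.052, 15], [-0.017, -0.874, 0, -0.054, 15], [-0.017, -0.874, 0, -0.054, 15]]}}

```text
time_s: 21.0
tcp_pos: [0.5046, 0.205, 0.1954]
eef_rot: [180.0, 0.0, -2.5]
contact_force: [-0.0, -0.1, -1.9]
gripper_width: 0.0187
gripper_force: 60.0
```

>>> {"fn": "step_arm", "kwargs": {"plan": [[0, 0, 0.03, 0, 15], [0, 0, 0.08, 0, 15], [0, 0, 0.14, 0, 15], [0, 0, 0.2, 0, 15], [0, 0, 0.25, 0, 15], [0, 0, 0.29, 0, 15], [0, 0, 0.31, 0, 15], [0, 0, 0.324, 0, 15], [0, 0, 0.324, 0, 15]]}}

```text
time_s: 21.75
tcp_pos: [0.5043, 0.2031, 0.1143]
eef_rot: [180.0, 0.0, -2.6]
contact_force: [-0.5, 0.0, -0.5]
gripper_width: 0.0187
gripper_force: 60.0
```

```bash
cat >> h.py <<'E'
def rep(fn):
    snap('wrist',fn); s=r.get_state(); print(s['time_s'],s['tcp_pos'].round(4),s['eef_rot'].round(2),s['contact_force'].round(1),s['moment'].round(3),round(s['gripper_width'],4))
    g,red=edges(fn); d=np.abs(np.diff(g[:150])); v=int(d[:90].argmax()); print('step row',v,d[v].round(),'top rows',g[:120:8].astype(int),'red',[i for i in range(140,200) if red[i]>40][:12])
E
python3 -c "
from h import *
rep('w_c1')"
```

```text
21.8 [0.5045 0.2035 0.1149] [ 1.80e+02 -1.00e-02 -2.62e+00] [-0.2  0.  -0.9] [-0.073  0.016  0.047] 0.0186
step row 28 50.0 top rows [243 242 242 243 205 207 207 210 211 213 215 216 218 219 219] red [160, 161, 162, 163, 192, 193, 194, 195, 196, 197, 198, 199]
```

>>> {"fn": "step_arm", "kwargs": {"plan": [[0, 0, 0, 0, 15], [0, 0, 0.01, 0, 15], [0, 0, 0.02, 0, 15], [0, 0, 0.035, 0, 15], [0, 0, 0.05, 0, 15], [0, 0, 0.065, 0, 15], [0, 0, 0.08, 0, 15], [0, 0, 0.095, 0, 15], [0, 0, 0.11, 0, 15], [0, 0, 0.12, 0, 15], [0, 0, 0.124, 0, 15], [0, 0, 0.124, 0, 15]], "newtons": 20}}

```text
time_s: 22.8
tcp_pos: [0.5042, 0.2036, 0.0834]
eef_rot: [180.0, 0.0, -2.6]
contact_force: [-0.7, 0.3, -1.1]
gripper_width: 0.0208
gripper_force: 20.0
```

```bash
python3 -c "
from h import *
rep('w_c2')"
```

```text
22.85 [0.5044 0.2037 0.0837] [179.99   0.    -2.6 ] [-0.4 -0.6  0.4] [-0.013  0.155 -0.001] 0.021
step row 26 1.0 top rows [229 230 231 232 233 235 235 235 236 237 237 238 237 237 237] red [157, 158, 159, 160, 161, 162, 163, 164, 194, 195, 196, 197]
```

>>> {"fn": "step_arm", "kwargs": {"plan": [[0, 0, 0, 0, 15], [0, 0, 0, 0, 15], [0, 0, 0, 0, 15], [0, 0, 0, 0, 15]], "newtons": 60}}

```text
time_s: 23.18
tcp_pos: [0.5045, 0.2038, 0.084]
eef_rot: [-180.0, -0.0, -2.6]
contact_force: [0.2, -0.2, -0.2]
gripper_width: 0.019
gripper_force: 60.0
```

```bash
python3 -c "
from h import *
rep('w_c3')"
```

```text
23.2333 [0.5045 0.2038 0.0839] [-1.7999e+02 -2.0000e-02 -2.6000e+00] [-0.7 -1.  -0.3] [0.012 0.025 0.004] 0.0194
step row 87 1.0 top rows [228 229 231 232 233 234 235 235 236 236 237 238 237 237 238] red [157, 158, 159, 160, 161, 162, 163, 164, 194, 195, 196, 197]
```

>>> {"fn": "step_arm", "kwargs": {"plan": [[0, 0, -0.01, 0, 15], [0, 0, -0.03, 0, 15], [0, 0, -0.05, 0, 15], [0, 0, -0.07, 0, 15], [0, 0, -0.08, 0, 15], [0, 0, -0.08, 0, 15]]}}

```text
time_s: 23.73
tcp_pos: [0.5048, 0.204, 0.1047]
eef_rot: [-179.9, -0.1, -2.6]
contact_force: [0.5, 0.1, -1.6]
gripper_width: 0.0192
gripper_force: 60.0
```

```bash
python3 -c "
from h import *
rep('w_c4')"
```

```text
23.7833 [0.5045 0.2039 0.1043] [-1.7996e+02 -4.0000e-02 -2.6000e+00] [ 0.7 -0.  -1.4] [-0.058 -0.033 -0.007] 0.0188
step row 4 18.0 top rows [249 225 226 229 230 230 233 234 234 235 236 237 237 238 238] red [158, 159, 160, 161, 162, 163, 193, 194, 195, 196, 197, 198]
```

Springback is now only about 5°. One more press with a 5° overshoot should leave the blade level.

>>> {"fn": "step_arm", "kwargs": {"plan": [[0, 0, 0.02, 0, 15], [0, 0, 0.045, 0, 15], [0, 0, 0.06, 0, 15], [0, 0, 0.064, 0, 15]]}}

```text
time_s: 24.12
tcp_pos: [0.5037, 0.2032, 0.0864]
eef_rot: [179.9, 0.1, -2.6]
contact_force: [0.2, 0.2, 0.1]
gripper_width: 0.019
gripper_force: 60.0
```

>>> {"fn": "step_arm", "kwargs": {"plan": [[0, 0, 0, 0, 15], [0, 0, 0, 0, 15], [0, 0, 0.012, 0, 15], [0, 0, 0.024, 0, 15], [0, 0, 0.036, 0, 15], [0, 0, 0.042, 0, 15], [0, 0, 0.042, 0, 15]], "newtons": 20}}

```text
time_s: 24.7
tcp_pos: [0.5042, 0.2037, 0.0769]
eef_rot: [180.0, 0.0, -2.6]
contact_force: [-0.3, 0.4, 0.7]
gripper_width: 0.0206
gripper_force: 20.0
```

>>> {"fn": "step_arm", "kwargs": {"plan": [[0, 0, 0, 0, 15], [0, 0, 0, 0, 15], [0, 0, 0, 0, 15], [0, 0, -0.015, 0, 15], [0, 0, -0.05, 0, 15], [0, 0, -0.1, 0, 15], [0, 0, -0.17, 0, 15], [0, 0, -0.25, 0, 15], [0, 0, -0.33, 0, 15], [0, 0, -0.4, 0, 15], [0, 0, -0.45, 0, 15], [0, 0, -0.47, 0, 15]], "newtons": 60}}

```text
time_s: 25.7
tcp_pos: [0.5053, 0.2042, 0.1978]
eef_rot: [-179.9, -0.2, -2.6]
contact_force: [0.6, 0.5, -0.9]
gripper_width: 0.0191
gripper_force: 60.0
```

```bash
python3 -c "
from h import *
rep('w_c5')"
```

```text
25.75 [0.5053 0.2042 0.1976] [-179.87   -0.18   -2.59] [0.6 0.5 0.7] [ 0.08  -0.13  -0.006] 0.0192
step row 2 2.0 top rows [215 216 218 220 221 222 223 224 224 225 226 226 227 226 227] red [157, 158, 159, 160, 161, 162, 163, 193, 194, 195, 196, 197]
```

>>> {"fn": "step_arm", "kwargs": {"plan": [[-0.001, 0.03, 0, 0.002, 15], [-0.003, 0.1, 0, 0.006, 15], [-0.006, 0.2, 0, 0.011, 15], [-0.01, 0.31, 0, 0.018, 15], [-0.015, 0.43, 0, 0.026, 15], [-0.02, 0.55, 0, 0.034, 15], [-0.024, 0.66, 0, 0.042, 15], [-0.028, 0.76, 0, 0.048, 15], [-0.031, 0.83, 0, 0.052, 15], [-0.032, 0.873, 0, 0.054, 15]]}}

```text
time_s: 26.58
tcp_pos: [0.4847, -0.0168, 0.1938]
eef_rot: [180.0, 0.1, -6.0]
contact_force: [0.0, 0.4, -1.4]
gripper_width: 0.0189
gripper_force: 60.0
```

>>> {"fn": "step_arm", "kwargs": {"plan": [[0.001, 0.03, 0, 0.002, 15], [0.002, 0.1, 0, 0.006, 15], [0.004, 0.2, 0, 0.011, 15], [0.007, 0.31, 0, 0.018, 15], [0.009, 0.43, 0, 0.026, 15], [0.011, 0.55, 0, 0.034, 15], [0.013, 0.66, 0, 0.042, 15], [0.015, 0.76, 0, 0.048, 15], [0.016, 0.83, 0, 0.052, 15], [0.017, 0.874, 0, 0.0535, 15]]}}

```text
time_s: 27.42
tcp_pos: [0.4678, -0.2332, 0.1941]
eef_rot: [180.0, 0.1, -9.1]
contact_force: [-0.9, 0.3, -2.1]
gripper_width: 0.0189
gripper_force: 60.0
```

>>> {"fn": "step_arm", "kwargs": {"plan": [[0, 0, 0.02, 0, 15], [0, 0, 0.06, 0, 15], [0, 0, 0.12, 0, 15], [0, 0, 0.19, 0, 15], [0, 0, 0.27, 0, 15], [0, 0, 0.35, 0, 15], [0, 0, 0.43, 0, 15], [0, 0, 0.49, 0, 15], [0, 0, 0.54, 0, 15], [0, 0, 0.565, 0, 15], [0, 0, 0.572, 0, 15], [0, 0, 0.572, 0, 15]]}}

```text
time_s: 28.42
tcp_pos: [0.4683, -0.2311, 0.0513]
eef_rot: [180.0, 0.1, -9.0]
contact_force: [0.1, -0.5, -1.3]
gripper_width: 0.0191
gripper_force: 60.0
```

```bash
python3 - <<'E'
from h import *
rep('w_d1'); sc=snap('scene','s_d1'); im=cv2.imread('pics/w_d1.png'); hsv=cv2.cvtColor(im,cv2.COLOR_BGR2HSV)
for v in (3,10,30,60,90): print(v,im[v,205:320:3].mean(1).astype(int).tolist())
for fn in('s_d1',):
    a=cv2.imread('pics/s_d1.png'); h=cv2.cvtColor(a,cv2.COLOR_BGR2HSV)
    m=((h[...,1]<30)&(h[...,2]>120)).astype(np.uint8); m[:150]=0;m[230:]=0;m[:,120:]*=1
    sub=a[165:225,130:180]; 
    c=Cam('scene'); T=tool()
    for th in (-5,0,5,10):
        t=np.radians(th); w=lambda l:(T@[((l[0]+125)*np.cos(t)+(l[1]-13)*np.sin(t))/1000,0,-.019+((l[0]+125)*np.sin(t)-(l[1]-13)*np.cos(t))/1000,1])[:3]
        print(th,'tip',c.px(w((0,3))).round(1),'foot',c.px(w((-85,3))).round(1))
    tip=c.px(w((0,3))); u=int(tip[0])
    for uu in (u-6,u-2,u+2): print(uu,[(v,a[v,uu].tolist()) for v in range(int(tip[1])-8,int(tip[1])+8)])
E
```

```text
28.4667 [ 0.4688 -0.2313  0.052 ] [ 1.8e+02 -1.0e-02 -9.0e+00] [-0.8  0.6 -0.3] [ 0.007 -0.018 -0.011] 0.0193
step row 10 1.0 top rows [206 208 211 212 213 215 217 217 218 219 220 220 220 220 200] red [157, 158, 159, 160, 161, 162, 163, 193, 194, 195, 196, 197]
3 [57, 57, 56, 52, 54, 51, 126, 207, 206, 205, 211, 206, 200, 203, 210, 207, 208, 203, 205, 210, 208, 206, 203, 196, 204, 201, 206, 202, 210, 3, 24, 31, 22, 22, 17, 16, 17, 21, 14]
10 [219, 219, 215, 222, 218, 219, 213, 209, 209, 207, 210, 204, 202, 203, 209, 209, 212, 204, 210, 211, 211, 204, 201, 196, 205, 203, 206, 208, 205, 106, 120, 128, 124, 119, 120, 122, 120, 120, 118]
30 [220, 229, 226, 216, 226, 234, 219, 210, 210, 212, 215, 213, 210, 209, 216, 214, 214, 209, 213, 219, 216, 211, 209, 202, 211, 207, 214, 206, 208, 108, 124, 120, 124, 123, 120, 124, 124, 121, 120]
60 [232, 230, 227, 225, 223, 228, 226, 210, 218, 218, 219, 221, 211, 212, 220, 219, 219, 216, 218, 221, 219, 214, 216, 208, 203, 106, 122, 117, 125, 112, 127, 128, 129, 128, 128, 124, 127, 124, 126]
90 [228, 229, 231, 236, 226, 224, 229, 213, 220, 221, 222, 2
[... 746 characters left out ...]
186]), (222, [178, 181, 186]), (223, [179, 183, 189]), (224, [185, 186, 190]), (225, [159, 160, 165]), (226, [112, 127, 131]), (227, [123, 143, 146]), (228, [129, 149, 153]), (229, [199, 227, 230]), (230, [196, 225, 229]), (231, [193, 226, 231]), (232, [70, 70, 87]), (233, [144, 84, 39]), (234, [151, 89, 39])]
159 [(219, [185, 189, 192]), (220, [186, 188, 193]), (221, [184, 186, 192]), (222, [185, 186, 192]), (223, [185, 187, 193]), (224, [184, 187, 191]), (225, [180, 182, 188]), (226, [137, 142, 145]), (227, [189, 220, 223]), (228, [189, 219, 222]), (229, [188, 216, 219]), (230, [188, 216, 219]), (231, [190, 218, 220]), (232, [190, 217, 220]), (233, [191, 221, 222]), (234, [188, 221, 225])]
```

>>> {"fn": "step_arm", "kwargs": {"plan": [[0.01, 0, 0, 0, 15], [0.03, 0, 0, 0, 15], [0.065, 0, 0, 0, 15], [0.11, 0, 0, 0, 15], [0.165, 0, 0, 0, 15], [0.22, 0, 0, 0, 15], [0.275, 0, 0, 0, 15], [0.33, 0, 0, 0, 15], [0.375, 0, 0, 0, 15], [0.41, 0, 0, 0, 15], [0.428, 0, 0, 0, 15], [0.432, 0, 0, 0, 15]]}}

```text
time_s: 29.52
tcp_pos: [0.5759, -0.2489, 0.0514]
eef_rot: [180.0, 0.0, -9.0]
contact_force: [-0.6, -0.5, -1.4]
gripper_width: 0.0194
gripper_force: 60.0
```

```bash
cat >> h.py <<'E'
def blue(fn,z,box=None,name='scene'):
    im,cam=load(name,fn); h=cv2.cvtColor(im,cv2.COLOR_BGR2HSV)
    m=((h[...,0]>98)&(h[...,0]<120)&(h[...,1]>130)&(h[...,2]>50)).astype(np.uint8)
    if box: k=np.zeros_like(m); k[box[0]:box[1],box[2]:box[3]]=1; m*=k
    for c in cv2.findContours(m,cv2.RETR_EXTERNAL,cv2.CHAIN_APPROX_NONE)[0]:
        if cv2.contourArea(c)>200 and len(c)>20:
            (u,v),ax,a=cv2.fitEllipse(cv2.convexHull(c)); print(fn,'blue',round(u,1),round(v,1),np.round(ax,1),cam.at(u,v,z).round(4))
E
python3 - <<'E'
from h import *
rep('w_e1'); snap('scene','s_e1')
blue('s_d1',.078,(200,300,100,200)); blue('s_e1',.078,(200,300,100,200)); blue('w_e1',.078,(0,150,150,360),'wrist')
im=cv2.imread('pics/w_e1.png')
for v in (125,135,145,150): print(v,im[v,200:320:3].mean(1).astype(int).tolist())
h=cv2.cvtColor(im,cv2.COLOR_BGR2HSV)[:,258]; print([(v,h[v].tolist()) for v in range(90,158,3)])
E
```

```text
29.5667 [ 0.5753 -0.2488  0.0515] [-1.80e+02  2.00e-02 -9.05e+00] [-0.5  0.3 -1.3] [-0.007 -0.003  0.007] 0.0189
step row 36 94.0 top rows [ 62  97  98  98  99 239 205 101  80  56  55  55  54 112 140] red [157, 158, 159, 160, 161, 162, 163, 193, 194, 195, 196, 197]
w_e1 blue 187.1 137.0 [15.7 52.5] [ 0.6353 -0.2207  0.078 ]
w_e1 blue 254.1 75.1 [139.  147.5] [ 0.6607 -0.2617  0.078 ]
125 [60, 87, 105, 96, 49, 54, 52, 54, 57, 55, 56, 57, 60, 56, 71, 71, 65, 55, 57, 59, 53, 57, 57, 56, 53, 53, 54, 58, 52, 54, 53, 51, 57, 54, 55, 53, 31, 78, 95, 87]
135 [171, 172, 89, 36, 34, 57, 58, 56, 54, 55, 52, 54, 61, 89, 89, 90, 87, 88, 51, 53, 56, 51, 54, 56, 56, 60, 53, 52, 57, 55, 54, 58, 34, 34, 79, 93, 96, 94, 92, 90]
145 [171, 172, 174, 91, 92, 62, 72, 65, 33, 31, 32, 56, 57, 58, 58, 52, 55, 57, 55, 56, 57, 53, 57, 57, 59, 58, 44, 31, 33, 57, 68, 65, 86, 92, 87, 90, 98, 98, 89, 90]
150 [170, 171, 180, 92, 92, 60, 68, 61, 65, 87, 127, 105, 43, 28, 24, 31, 27, 33, 31, 29, 34, 34, 35, 25, 32, 92, 123, 120, 119, 124, 41, 64, 88, 90, 91, 96, 98, 95, 93, 87]
[(90, [73, 104, 71]), (93, [70, 110, 74]), (96, [72, 112, 73]), (99, [74, 107, 74]), (102, [71, 126, 69]), (105, [20, 35, 159]), (108, [23, 31, 149]), (111, [25, 33, 148]), (114, [25, 30, 146]), (117, [23, 34, 151]), (120, [108, 132, 93]), (123, [107, 183, 85]), (126, [108, 168, 85]), (129, [107, 170, 84]), (132, [108, 147, 92]), (135, [106, 165, 85]), (138, [107, 171, 82]), (141, [107, 168, 85]), (144, [106, 173, 84]), (147, [106, 175, 89]), (150, [12, 197, 53]), (153, [8, 9, 108]), (156, [70, 6, 126])]
```

>>> {"fn": "step_arm", "kwargs": {"plan": [[0, 0, -0.012, 0, 15], [0, 0, -0.024, 0, 15], [0, 0, -0.034, 0, 15], [0, 0, -0.043, 0, 15], [0, 0, -0.052, 0, 15], [0, 0, -0.061, 0, 15], [0, 0, -0.07, 0, 15], [0, 0, -0.081, 0, 15], [0, 0, -0.095, 0, 15], [0, 0, -0.112, 0, 15], [0, 0, -0.125, 0, 15], [0, 0, -0.13, 0, 15]]}}

```text
time_s: 30.62
tcp_pos: [0.5755, -0.2488, 0.0851]
eef_rot: [180.0, -0.1, -9.0]
contact_force: [-0.7, 0.7, -0.9]
gripper_width: 0.0194
gripper_force: 60.0
```

```bash
python3 - <<'E'
from h import *
rep('w_e2'); snap('scene','s_e2')
blue('w_e2',.1,(0,150,150,360),'wrist')
for fn in('scene0','s_e2'):
    im=cv2.imread(f'pics/{fn}.png'); h=cv2.cvtColor(im,cv2.COLOR_BGR2HSV)
    m=((h[...,0]>98)&(h[...,0]<120)&(h[...,1]>110)&(h[...,2]>50)).astype(np.uint8); m[:200]=0;m[280:]=0;m[:,:110]=0;m[:,190:]=0
    n,l,s,c=cv2.connectedComponentsWithStats(m); print(fn,[(s[i].tolist(),c[i].round(1)) for i in range(1,n) if s[i][4]>40])
E
```

```text
30.6667 [ 0.5755 -0.2488  0.0851] [ 1.80e+02 -6.00e-02 -9.05e+00] [ 0.1  0.1 -0.1] [-0.042 -0.007 -0.054] 0.0191
step row 1 136.0 top rows [213  96  97  97  99 239 238 155 141 119  91  65  71 142 154] red [145, 157, 158, 159, 160, 161, 162, 163, 193, 194, 195, 196]
w_e2 blue 254.3 74.7 [131.8 139.1] [ 0.6614 -0.2618  0.1   ]
scene0 [([134, 231, 26, 22, 184], array([148. , 239.7])), ([135, 246, 12, 8, 48], array([140.8, 250. ]))]
s_e2 [([139, 226, 12, 6, 45], array([144.1, 228. ])), ([145, 227, 13, 22, 103], array([152.4, 238.4])), ([132, 231, 13, 19, 95], array([136.7, 241.4]))]
```

The slice is riding on the blade: its apparent size matches a top at z≈0.102. Now the smooth carry to the rack.

>>> {"fn": "step_arm", "kwargs": {"plan": [[0, 0, -0.01, 0, 15], [0, 0, -0.03, 0, 15], [0, 0, -0.06, 0, 15], [0, 0, -0.1, 0, 15], [0, 0, -0.15, 0, 15], [0, 0, -0.2, 0, 15], [0, 0, -0.25, 0, 15], [0, 0, -0.3, 0, 15], [0, 0, -0.34, 0, 15], [0, 0, -0.37, 0, 15], [0, 0, -0.39, 0, 15], [0, 0, -0.4, 0, 15]]}}

```text
time_s: 31.72
tcp_pos: [0.5753, -0.2488, 0.1852]
eef_rot: [-180.0, -0.1, -9.0]
contact_force: [-0.2, -0.7, -2.0]
gripper_width: 0.0188
gripper_force: 60.0
```

>>> {"fn": "step_arm", "kwargs": {"plan": [[-0.004, -0.016, 0, -0.001, 15], [-0.012, -0.046, 0, -0.003, 15], [-0.024, -0.093, 0, -0.005, 15], [-0.041, -0.155, 0, -0.009, 15], [-0.061, -0.232, 0, -0.0135, 15], [-0.085, -0.325, 0, -0.019, 15], [-0.111, -0.425, 0, -0.025, 15], [-0.138, -0.526, 0, -0.031, 15], [-0.164, -0.626, 0, -0.036, 15], [-0.19, -0.727, 0, -0.042, 15], [-0.217, -0.828, 0, -0.048, 15], [-0.243, -0.928, 0, -0.054, 15]]}}

```text
time_s: 32.72
tcp_pos: [0.5505, -0.0079, 0.1838]
eef_rot: [180.0, 0.0, -5.8]
contact_force: [0.2, 0.3, -2.2]
gripper_width: 0.0191
gripper_force: 60.0
```

>>> {"fn": "step_arm", "kwargs": {"plan": [[-0.021, -0.102, 0, -0.006, 15], [-0.041, -0.204, 0, -0.012, 15], [-0.062, -0.306, 0, -0.0175, 15], [-0.083, -0.407, 0, -0.023, 15], [-0.104, -0.51, 0, -0.029, 15], [-0.124, -0.612, 0, -0.035, 15], [-0.143, -0.706, 0, -0.0405, 15], [-0.159, -0.784, 0, -0.045, 15], [-0.172, -0.847, 0, -0.0485, 15], [-0.181, -0.894, 0, -0.051, 15], [-0.188, -0.925, 0, -0.053, 15], [-0.191, -0.941, 0, -0.0535, 15]]}}

```text
time_s: 33.72
tcp_pos: [0.5275, 0.2297, 0.184]
eef_rot: [180.0, 0.0, -2.6]
contact_force: [-0.8, -0.1, -2.2]
gripper_width: 0.0189
gripper_force: 60.0
```

```bash
python3 - <<'E'
from h import *
rep('w_f1'); snap('scene','s_f1')
blue('w_f1',.208,(0,155,150,360),'wrist')
im=cv2.imread('pics/w_f1.png'); h=cv2.cvtColor(im,cv2.COLOR_BGR2HSV)[:,258]; print([(v,h[v].tolist()) for v in range(138,162,2)])
E
```

```text
33.7667 [0.5277 0.2297 0.1841] [ 1.7999e+02  1.0000e-02 -2.5600e+00] [ 0.5  0.5 -1.7] [ 0.117 -0.011 -0.003] 0.019
step row 1 137.0 top rows [220  99 101 101 102 243 242 156 140 114 117 103 105 244 244] red [145, 157, 158, 159, 160, 161, 162, 163, 193, 194, 195, 196]
w_f1 blue 254.4 74.8 [131.8 139.2] [0.6135 0.2264 0.208 ]
[(138, [108, 158, 95]), (140, [107, 171, 88]), (142, [106, 171, 91]), (144, [113, 113, 77]), (146, [12, 173, 59]), (148, [12, 60, 76]), (150, [6, 10, 131]), (152, [17, 14, 127]), (154, [23, 8, 127]), (156, [85, 11, 135]), (158, [0, 218, 90]), (160, [1, 208, 103])]
```

>>> {"fn": "step_arm", "kwargs": {"plan": [[0, -0.004, 0.01, 0, 15], [0, -0.01, 0.03, 0, 15], [0, -0.016, 0.06, 0, 15], [0, -0.022, 0.1, 0, 15], [0, -0.027, 0.15, 0, 15], [0, -0.029, 0.2, 0, 15], [0, -0.029, 0.25, 0, 15], [0, -0.029, 0.295, 0, 15], [0, -0.029, 0.335, 0, 15], [0, -0.029, 0.362, 0, 15], [0, -0.029, 0.378, 0, 15], [0, -0.029, 0.383, 0, 15]]}}

```text
time_s: 34.82
tcp_pos: [0.528, 0.2358, 0.0877]
eef_rot: [180.0, 0.0, -2.6]
contact_force: [-0.6, -0.3, -1.4]
gripper_width: 0.0188
gripper_force: 60.0
```

```bash
python3 - <<'E'
from h import *
rep('w_f2'); snap('scene','s_f2'); blue('w_f2',.108,(0,155,150,360),'wrist')
im=cv2.imread('pics/w_f2.png')
# white rails & brass pegs in the wrist view
h=cv2.cvtColor(im,cv2.COLOR_BGR2HSV)
for v in (30,60,90,120,135): print(v,[int(u) for u in np.where(np.diff((im[v].min(1)>185).astype(int)))[0]])
m=((h[...,0]>14)&(h[...,0]<30)&(h[...,1]>140)&(h[...,2]>80)).astype(np.uint8); m[150:]=0
n,l,s,c=cv2.connectedComponentsWithStats(m); print([(s[i].tolist(),c[i].round(1).tolist()) for i in range(1,n) if s[i][4]>15])
E
```

```text
34.8667 [0.5282 0.2359 0.0881] [ 1.7998e+02  2.0000e-02 -2.6000e+00] [-1.  -0.8 -1.3] [-0.071  0.005  0.   ] 0.019
step row 1 145.0 top rows [218  99  99 100 101 242 242 155 139 118 116 102 104 244 244] red [145, 157, 158, 159, 160, 161, 162, 163, 193, 194, 195, 196]
w_f2 blue 254.4 74.8 [131.9 139. ] [0.6143 0.2325 0.108 ]
30 [169, 197, 321, 334, 484]
60 [171, 185, 220, 244, 259, 287, 481]
90 [173, 185, 219, 248, 263, 289]
120 [175, 198, 320, 329]
135 [176, 213]
[([173, 0, 24, 27, 354], [183.7, 12.6]), ([308, 0, 22, 27, 373], [318.5, 12.5]), ([223, 19, 17, 18, 249], [231.3, 27.4]), ([284, 31, 17, 18, 244], [292.4, 39.5]), ([196, 77, 16, 17, 223], [203.6, 84.9]), ([291, 95, 17, 17, 218], [299.1, 102.9]), ([238, 122, 16, 16, 204], [245.7, 129.3])]
```

>>> {"fn": "step_arm", "kwargs": {"plan": [[0, -0.003, 0.003, 0, 15], [0, -0.0064, 0.008, 0, 15], [0, -0.0064, 0.015, 0, 15], [0, -0.0064, 0.022, 0, 15], [0, -0.0064, 0.029, 0, 15], [0, -0.0064, 0.036, 0, 15], [0, -0.0064, 0.043, 0, 15], [0, -0.0064, 0.048, 0, 15], [0, -0.0064, 0.048, 0, 15]]}}

```text
time_s: 35.67
tcp_pos: [0.5282, 0.2375, 0.0762]
eef_rot: [180.0, 0.0, -2.6]
contact_force: [0.5, 0.9, -0.9]
gripper_width: 0.0189
gripper_force: 60.0
```

```bash
cat >> h.py <<'E'
def slice_rep(fn,z):
    rep(fn); blue(fn,z,(0,155,150,360),'wrist'); im=cv2.imread(f'pics/{fn}.png'); h=cv2.cvtColor(im,cv2.COLOR_BGR2HSV)
    m=((h[...,0]>14)&(h[...,0]<30)&(h[...,1]>140)&(h[...,2]>80)).astype(np.uint8); m[60:]=0
    n,l,s,c=cv2.connectedComponentsWithStats(m); print('pegs',[(s[i].tolist(),c[i].round(1).tolist()) for i in range(1,n) if s[i][4]>260])
    g,_=edges(fn); print('rear',g[138:164].astype(int))
E
python3 -c "
from h import *
slice_rep('w_f3',.098)"
```

```text
35.7167 [0.5283 0.2376 0.0764] [ 1.7999e+02  1.0000e-02 -2.6100e+00] [ 0.1 -0.7 -1.8] [-0.001  0.002  0.016] 0.019
step row 36 91.0 top rows [ 62  96  96  97  98 237 238 160 144 123 127 100  98 240 239] red [157, 158, 159, 160, 161, 162, 163, 193, 194, 195, 196, 197]
w_f3 blue 253.9 73.7 [135.2 143.8] [0.6148 0.2344 0.098 ]
pegs [([314, 0, 26, 23, 356], [325.1, 9.1]), ([221, 16, 18, 20, 277], [229.7, 25.4]), ([285, 29, 17, 19, 264], [293.0, 37.9])]
rear [ 55  56  56  56  54  56  56  59  34  34  31  57 130 123 120 120 120 123
 126  27  37  39  42  48  46  61]
```

>>> {"fn": "step_arm", "kwargs": {"plan": [[0.004, 0, 0, 0, 15], [0.01, 0, 0, 0, 15], [0.016, 0, 0, 0, 15], [0.022, 0, 0, 0, 15], [0.026, 0, 0, 0, 15], [0.03, 0, 0, 0, 15], [0.034, 0, 0, 0, 15], [0.037, 0, 0, 0, 15], [0.04, 0, 0, 0, 15], [0.04, 0, 0, 0, 15]]}}

```text
time_s: 36.55
tcp_pos: [0.5384, 0.2372, 0.0765]
eef_rot: [-180.0, -0.0, -2.6]
contact_force: [-1.4, 0.4, -1.8]
gripper_width: 0.0196
gripper_force: 60.0
```

```bash
python3 -c "
from h import *
slice_rep('w_f4',.098)"
```

```text
36.6 [0.5384 0.2372 0.0765] [-1.8e+02 -1.0e-02 -2.6e+00] [-0.2  0.4 -0.9] [-0.056  0.001  0.044] 0.0191
step row 7 118.0 top rows [199  92  95  94  95  94 237 235 155 141 125 130  96  96 239] red [154, 157, 158, 159, 160, 161, 162, 163, 193, 194, 195, 196]
w_f4 blue 254.2 82.7 [133.8 141.3] [0.6206 0.2342 0.098 ]
pegs [([314, 17, 24, 27, 397], [325.7, 29.8]), ([172, 18, 18, 19, 261], [180.5, 26.9]), ([222, 26, 17, 20, 265], [230.1, 35.3])]
rear [55 55 53 52 52 53 52 53 53 53 54 53 55 52 55 54 32 34 33 37 37 39 40 47
 45 57]
```

>>> {"fn": "step_arm", "kwargs": {"plan": [[0.002, 0, 0, 0, 15], [0.004, 0, 0, 0, 15], [0.006, 0, 0, 0, 15], [0.006, 0, 0, 0, 15], [0.006, 0, 0, 0, 15]]}}

```text
time_s: 37.02
tcp_pos: [0.5397, 0.237, 0.0765]
eef_rot: [180.0, 0.0, -2.6]
contact_force: [-1.1, 0.2, -1.4]
gripper_width: 0.0186
gripper_force: 60.0
```

```bash
python3 -c "
from h import *
slice_rep('w_f5',.098)"
```

```text
37.0667 [0.5397 0.2371 0.0765] [ 1.7999e+02  1.0000e-02 -2.6000e+00] [-0.1 -1.  -1.5] [-0.084  0.226 -0.053] 0.019
step row 46 96.0 top rows [200 126  94  95  95  95 238 235 159 140 117 124  95  96 240] red [158, 159, 160, 161, 162, 163, 193, 194, 195, 196, 197, 198]
w_f5 blue 254.0 82.9 [133.9 141.4] [0.6218 0.2341 0.098 ]
pegs [([172, 21, 18, 19, 261], [180.5, 29.8]), ([313, 20, 25, 27, 394], [325.5, 32.6]), ([221, 27, 18, 19, 267], [229.8, 35.7])]
rear [53 55 54 54 52 52 52 53 52 52 52 53 55 53 53 56 33 34 34 32 39 37 42 47
 46 55]
```

```bash
python3 - <<'E'
from h import *
im,cam=load('wrist','w_f5'); h=cv2.cvtColor(im,cv2.COLOR_BGR2HSV)
m=((h[...,0]>12)&(h[...,0]<32)&(h[...,1]>100)&(h[...,2]>40)).astype(np.uint8)
for (a,b) in ((160,205),(305,345)):
    k=m[10:60,a:b]; v,u=np.where(k); print(a,'u',u.min()+a,u.max()+a,'v',v.min()+10,v.max()+10)
    for vv in range(38,52,2): print(vv,im[vv,a:b:2].mean(1).astype(int).tolist())
S=cam.at(254.0,82.9,.098)
for n,u,v in (('R',319.8,40.2),): 
    p=cam.at(u,v,.09); print(n,p.round(4),'dist',np.hypot(*(p-S)[:2])*1000)
E
```

```text
160 u 160 204 v 10 59
38 [72, 71, 77, 59, 252, 235, 236, 239, 221, 148, 155, 155, 147, 44, 55, 57, 53, 59, 46, 32, 31, 43, 51]
40 [75, 71, 74, 57, 255, 234, 234, 234, 236, 242, 70, 37, 50, 54, 56, 57, 57, 57, 26, 29, 36, 52, 50]
42 [73, 69, 70, 58, 255, 235, 235, 236, 235, 237, 247, 136, 59, 54, 54, 52, 54, 46, 41, 72, 103, 96, 98]
44 [75, 73, 78, 62, 234, 234, 234, 234, 236, 235, 236, 243, 216, 67, 60, 52, 57, 58, 56, 94, 93, 94, 95]
46 [72, 70, 74, 70, 193, 236, 235, 234, 235, 235, 235, 235, 239, 249, 88, 56, 52, 51, 68, 94, 91, 94, 93]
48 [74, 77, 74, 71, 176, 236, 235, 235, 235, 236, 235, 236, 235, 237, 245, 255, 42, 54, 92, 94, 93, 93, 97]
50 [74, 70, 80, 74, 137, 239, 235, 235, 235, 235, 235, 238, 237, 237, 241, 188, 48, 69, 94, 95, 95, 96, 95]
305 u 313 344 v 20 59
38 [99, 65, 58, 109, 60, 114, 111, 103, 98, 89, 107, 158, 158, 143, 98, 130, 133, 131, 130, 99]
40 [97, 96, 64, 56, 52, 117, 109, 94, 95, 86, 77, 62, 56, 141, 135, 136, 130, 131, 130, 90]
42 [96, 98, 81, 63, 54, 46, 100, 90, 81, 78, 62, 67, 139, 131, 131, 133, 128, 128, 130, 78]
44 [98, 95, 95, 60, 62, 55, 62, 88, 77, 55, 74, 137, 127, 125, 124, 145, 141, 142, 146, 60]
46 [94, 97, 98, 77, 58, 63, 50, 57, 62, 108, 136, 168, 251, 248, 243, 236, 236, 235, 244, 48]
48 [95, 95, 93, 96, 61, 59, 82, 143, 140, 137, 136, 162, 237, 235, 234, 235, 234, 234, 242, 57]
50 [95, 96, 94, 95, 96, 61, 57, 142, 139, 134, 131, 165, 238, 236, 236, 234, 232, 233, 239, 62]
R [0.6423 0.1977 0.09  ] dist 41.809851857129345
```

>>> {"fn": "step_arm", "kwargs": {"plan": [[0.002, 0, 0, 0, 15], [0.004, 0, 0, 0, 15], [0.006, 0, 0, 0, 15], [0.006, 0, 0, 0, 15], [0.006, 0, 0, 0, 15]]}}

```text
time_s: 37.48
tcp_pos: [0.5403, 0.2365, 0.0761]
eef_rot: [179.9, 0.1, -2.6]
contact_force: [-5.0, -0.7, 0.6]
gripper_width: 0.0191
gripper_force: 60.0
```

```bash
python3 - <<'E'
from h import *
slice_rep('w_f6',.098)
for i in range(3): print(r.get_state()['contact_force'].round(1))
E
```

```text
37.5333 [0.5404 0.2365 0.0762] [ 1.7994e+02  1.0000e-01 -2.6200e+00] [-5.4 -1.5  0.5] [-0.448  1.83  -0.058] 0.0188
step row 46 102.0 top rows [201 140  95  95  97  96 241 235 175 157 107 122  99  95 243] red [158, 159, 160, 161, 162, 163, 194, 195, 196, 197, 198, 199]
w_f6 blue 253.4 83.1 [134.2 141.7] [0.6223 0.2338 0.098 ]
pegs [([312, 22, 25, 26, 390], [324.6, 33.9]), ([220, 27, 18, 19, 268], [228.5, 36.1]), ([283, 38, 18, 19, 265], [291.5, 47.0])]
rear [54 54 55 54 53 52 54 53 54 52 52 54 52 55 54 54 42 33 35 34 37 39 38 47
 47 52]
[-5.4 -1.5  0.5]
[-5.4 -1.5  0.5]
[-5.4 -1.5  0.5]
```

>>> {"fn": "step_arm", "kwargs": {"plan": [[-0.001, 0.002, 0, 0, 15], [-0.001, 0.004, 0, 0, 15], [-0.001, 0.006, 0, 0, 15], [0, 0.008, 0, 0, 15], [0.002, 0.008, 0, 0, 15], [0.002, 0.008, 0, 0, 15]]}}

```text
time_s: 38.03
tcp_pos: [0.5409, 0.235, 0.0763]
eef_rot: [180.0, 0.1, -2.6]
contact_force: [-7.5, 1.1, 1.2]
gripper_width: 0.0188
gripper_force: 60.0
```

```bash
python3 - <<'E'
from h import *
slice_rep('w_f7',.098)
im,cam=load('wrist','w_f7')
for a,b in ((166,206),(304,344)):
    for vv in range(20,54,3): print(vv,[''.join('%02x'%(x//16*16+0) for x in im[vv,u,::-1]) for u in range(a,b,3)])
E
```

```text
38.0833 [0.5409 0.235  0.0763] [ 1.7999e+02  8.0000e-02 -2.6100e+00] [-7.2 -0.6  0.9] [0.305 2.657 0.069] 0.0191
step row 8 145.0 top rows [201 210  95  94  94  95 231 234 213 192 105 111 132 109 243] red [158, 159, 160, 161, 162, 163, 164, 194, 195, 196, 197, 198]
w_f7 blue 251.4 83.5 [134.  141.4] [0.6227 0.2335 0.098 ]
pegs [([309, 23, 25, 25, 374], [321.6, 35.2]), ([217, 28, 18, 19, 268], [225.6, 37.0])]
rear [52 52 53 53 52 52 53 54 52 52 53 52 53 53 53 54 46 31 34 33 37 36 39 46
 47 50]
20 ['f0e0e0', 'f0e0e0', 'f0e0d0', 'f0e0d0', 'f0e0e0', 'f0e0d0', 'f0e0e0', 'f0e0e0', 'f0e0e0', 'f0e0d0', 'f0e0d0', 'f0e0d0', 'f0e0d0', 'f0f0e0']
23 ['f0e0e0', 'f0f0e0', 'f0f0e0', 'e0e0b0', 'f0f0e0', 'f0e0e0', 'f0e0e0', 'f0e0d0', 'f0e0e0', 'f0e0e0', 'f0e0e0', 'f0e0d0', 'f0e0d0', 'f0f0e0']
26 ['f0f0e0', 'e0d0a0', 'd0a040', 'd0a040', 'd0a040', 'd0a060', 'f0f0e0', 'f0e0d0', 'f0e0e0', 'f0e0d0', 'f0e0e0', 'f0e0e0', 'f0f0e0', '604030']
29 ['f0f0e0', 'd09030', 'd0a040', 'd0a040', 'd0a040', 'd0a040', '806030', 'f0f0e0', 'f0e0e0', 'f0e0e0', 'f0e0d0', 'f0f0e0', '807060', '201010']
32 ['f0f0e0', 'd0a040', 'd
[... 2153 characters left out ...]
10', '806020', '907030', '806030', '705020', 'e0a040', 'e0a040', '907050', '808070', '808070', '808070', '604020', '604020']
44 ['305090', '404050', '503020', '907030', '806030', '705020', '504010', '707060', '808070', '808070', '808070', '808070', '604020', '604020']
47 ['205090', '205090', '503010', '503020', '705020', '503010', '909080', '807070', '909080', '909080', '908070', 'f0f0f0', '604020', '605030']
50 ['305090', '305090', '305090', '503010', 'a0a090', '909080', '808070', 'f0f0e0', 'f0e0e0', 'f0e0d0', 'f0e0e0', 'f0f0e0', '604020', '604020']
53 ['205090', '205090', '205090', '503000', '504030', '808070', '808070', 'f0f0e0', 'f0e0e0', 'f0e0d0', 'f0e0d0', 'f0f0e0', '604030', '604030']
```

The slice is pushed home: about 7 N of resistance, and centred between the pegs to within 0.1 mm. I'll withdraw the lifter straight back.

>>> {"fn": "step_arm", "kwargs": {"plan": [[-0.008, 0, 0, 0, 15], [-0.025, 0, 0, 0, 15], [-0.055, 0, 0, 0, 15], [-0.095, 0, 0, 0, 15], [-0.145, 0, 0, 0, 15], [-0.2, 0, 0, 0, 15], [-0.26, 0, 0, 0, 15], [-0.32, 0, 0, 0, 15], [-0.37, 0, 0, 0, 15], [-0.41, 0, 0, 0, 15], [-0.435, 0, 0, 0, 15], [-0.44, 0, 0, 0, 15]]}}

```text
time_s: 39.08
tcp_pos: [0.4308, 0.2402, 0.0768]
eef_rot: [-180.0, -0.0, -2.5]
contact_force: [-0.1, 0.4, -0.5]
gripper_width: 0.0189
gripper_force: 60.0
```

```bash
python3 - <<'E'
from h import *
rep('w_g1'); snap('scene','s_g1'); blue('w_g1',.098,None,'wrist')
im,c=load('scene','s_g1'); h=cv2.cvtColor(im,cv2.COLOR_BGR2HSV)
for n,p in (('seat top',(.61965,.2336,.098)),('peg',(.6421,.2665,.112)),('peg',(.639,.1985,.112))): print(n,c.px(p).round(1))
m=((h[...,0]>95)&(h[...,0]<122)&(h[...,1]>100)&(h[...,2]>40)).astype(np.uint8); m[:,:270]=0;m[:,400:]=0;m[:200]=0
n,l,s,cc=cv2.connectedComponentsWithStats(m); print([(s[i].tolist(),cc[i].round(1)) for i in range(1,n) if s[i][4]>20])
E
```

```text
39.1333 [0.4313 0.2403 0.0768] [-1.7997e+02 -2.0000e-02 -2.5500e+00] [ 0.2 -0.9 -2.2] [ 0.006  0.036 -0.046] 0.0188
step row 6 1.0 top rows [234 235 236 238 238 239 240 241 241 242 243 243 243 243 243] red [157, 158, 159, 160, 161, 162, 163, 193, 194, 195, 196, 197]
seat top [332. 242.]
peg [345.6 247.8]
peg [319.1 244.4]
[([320, 232, 27, 23, 247], array([333.2, 243.1])), ([299, 289, 13, 13, 126], array([305.2, 295. ]))]
```

>>> {"fn": "step_arm", "kwargs": {"plan": [[0, 0, -0.02, 0, 15], [0, 0, -0.06, 0, 15], [0, 0, -0.12, 0, 15], [0, 0, -0.2, 0, 15], [0, 0, -0.29, 0, 15], [0, 0, -0.38, 0, 15], [0, 0, -0.45, 0, 15], [0, 0, -0.49, 0, 15], [0, 0, -0.5, 0, 15]]}}

```text
time_s: 39.93
tcp_pos: [0.433, 0.2407, 0.204]
eef_rot: [-179.8, -0.1, -2.6]
contact_force: [0.7, 0.3, -0.2]
gripper_width: 0.0187
gripper_force: 60.0
```

>>> {"fn": "step_arm", "kwargs": {"plan": [[0.01, 0.03, 0, -0.004, 15], [0.035, 0.1, 0, -0.012, 15], [0.07, 0.2, 0, -0.025, 15], [0.11, 0.32, 0, -0.04, 15], [0.155, 0.44, 0, -0.055, 15], [0.2, 0.56, 0, -0.07, 15], [0.24, 0.68, 0, -0.084, 15], [0.275, 0.78, 0, -0.097, 15], [0.3, 0.85, 0, -0.106, 15], [0.312, 0.89, 0, -0.11, 15], [0.316, 0.903, 0, -0.111, 15], [0.316, 0.903, 0, -0.111, 15]]}}

```text
time_s: 40.93
tcp_pos: [0.4998, 0.0097, 0.2002]
eef_rot: [180.0, 0.1, 4.0]
contact_force: [0.5, 1.7, -1.5]
gripper_width: 0.0188
gripper_force: 60.0
```

```bash
python3 -c "
from h import *
rep('w_h1')"
```

```text
40.9833 [0.4999 0.0104 0.2005] [1.7998e+02 1.0000e-01 3.9900e+00] [-0.2  0.2 -1.1] [ 0.034 -0.007  0.055] 0.019
step row 3 2.0 top rows [210 212 215 217 218 219 220 221 221 222 223 223 223 223 223] red [157, 158, 159, 160, 161, 162, 163, 193, 194, 195, 196, 197]
```

>>> {"fn": "step_arm", "kwargs": {"plan": [[0, -0.003, 0.02, 0, 15], [0, -0.003, 0.05, 0, 15], [0, -0.003, 0.09, 0, 15], [0, -0.003, 0.13, 0, 15], [0, -0.003, 0.17, 0, 15], [0, -0.003, 0.2, 0, 15], [0, -0.003, 0.217, 0, 15], [0, -0.003, 0.222, 0, 15]]}}

```text
time_s: 41.65
tcp_pos: [0.4999, 0.0116, 0.1448]
eef_rot: [180.0, 0.1, 4.1]
contact_force: [-0.1, 0.1, -0.6]
gripper_width: 0.0187
gripper_force: 60.0
```

>>> {"fn": "step_arm", "kwargs": {"plan": [[0, 0, 0, 0, 15], [0, 0, 0.015, 0, 15], [0.003, 0, 0.04, 0, 15], [0.006, 0, 0.065, 0, 15], [0.009, 0, 0.089, 0, 15], [0.008, 0, 0.11, 0, 15], [0.005, 0, 0.13, 0, 15], [0.001, 0, 0.15, 0, 15], [-0.003, 0, 0.168, 0, 15], [-0.009, 0, 0.185, 0, 15], [-0.015, 0, 0.2, 0, 15], [-0.02, 0, 0.212, 0, 15]], "newtons": 20}}

```text
time_s: 42.65
tcp_pos: [0.4951, 0.0113, 0.0925]
eef_rot: [180.0, 0.0, 4.1]
contact_force: [1.6, -0.3, -0.4]
gripper_width: 0.0192
gripper_force: 20.0
```

```bash
python3 - <<'E'
from h import *
rep('w_h2'); g,red=edges('w_h2'); print(g[0:110:3].astype(int))
E
```

```text
42.7 [0.4945 0.0112 0.092 ] [1.7999e+02 8.0000e-02 4.0500e+00] [ 1.1  1.5 -1.1] [ 0.055 -0.424  0.014] 0.0196
step row 37 155.0 top rows [226 228 228 228 231  68  67 118 114 112 113 112 177 177 178] red [173, 196, 197, 198, 199]
[226 223 224 227 230 225 231 228 228 228 228 232 237  65  70  69  67  58
  36 115 113 114 113 113 112 113 113 113 112 113 112  61 177 177 177 177
 178]
```

```bash
python3 - <<'E'
from h import *
im=cv2.imread('pics/w_h2.png')
for u in (236,246,258,270): print(u,[(v,im[v,u].tolist()) for v in range(46,100,4)])
c=Cam('wrist',np.load('pics/w_h2.npy')); T=np.load('pics/w_h2.npy')
for P in ((-125,13),):
  for th in (25,30,35,40,45):
    t=np.radians(th); f=lambda l:((l[0]-P[0])*np.cos(t)+(l[1]-P[1])*np.sin(t),-19+(l[0]-P[0])*np.sin(t)-(l[1]-P[1])*np.cos(t))
    x,z=f((0,3)); xh,zh=f((-85,20)); print(th,'tip row',round(rowof(x/1000,z/1000),1),'heel',round(rowof(xh/1000,zh/1000),1),'tip world z',round((T[2,3]-z/1000),4))
E
```

```text
236 [(46, [38, 62, 102]), (50, [44, 67, 107]), (54, [19, 26, 41]), (58, [36, 60, 94]), (62, [34, 61, 91]), (66, [38, 62, 95]), (70, [43, 61, 98]), (74, [33, 60, 93]), (78, [38, 62, 95]), (82, [30, 59, 91]), (86, [68, 117, 186]), (90, [62, 110, 172]), (94, [139, 154, 176]), (98, [161, 168, 177])]
246 [(46, [39, 61, 101]), (50, [42, 65, 107]), (54, [19, 31, 55]), (58, [63, 109, 173]), (62, [63, 108, 174]), (66, [63, 109, 173]), (70, [68, 115, 180]), (74, [63, 111, 175]), (78, [61, 111, 173]), (82, [67, 112, 179]), (86, [64, 112, 176]), (90, [63, 113, 178]), (94, [156, 164, 176]), (98, [165, 169, 175])]
258 [(46, [38, 60, 100]), (50, [40, 64, 105]), (54, [21, 33, 56]), (58, [63, 111, 174]), (62, [61, 107, 170]), (66, [61, 107, 173]), (70, [64, 112, 172]), (74, [65, 109, 172]), (78, [67, 111, 173]), (82, [60, 107, 169]), (86, [54, 104, 166]), (90, [57, 106, 167]), (94, [151, 156, 164]), (98, [168, 172, 177])]
270 [(46, [44, 61, 103]), (50, [40, 66, 107]), (54, [21, 41, 66]), (58, [67, 116, 181]), (62, [68, 118, 181]), (66, [64, 115, 180]), (70, [65, 117, 183]), (74, [65, 115, 179]), (78, [67, 116, 182]), (82, [67, 116, 183]), (86, [68, 114, 183]), (90, [64, 112, 181]), (94, [146, 148, 149]), (98, [167, 167, 174])]
25 tip row 47.9 heel 157.7 tip world z 0.0496
30 tip row 58.4 heel 158.4 tip world z 0.0403
35 tip row 69.0 heel 159.5 tip world z 0.0316
40 tip row 79.6 heel 161.1 tip world z 0.0235
45 tip row 90.2 heel 163.1 tip world z 0.016
```

The blade is now about 45° nose-down behind the stop. I'll slide it forward and down onto base and crossbar, back to the recorded lean pose.

>>> {"fn": "step_arm", "kwargs": {"plan": [[0.006, 0, 0.002, 0, 15], [0.016, 0, 0.008, 0, 15], [0.028, 0, 0.016, 0, 15], [0.04, 0, 0.025, 0, 15], [0.052, 0, 0.034, 0, 15], [0.063, 0, 0.042, 0, 15], [0.073, 0, 0.05, 0, 15], [0.082, 0, 0.057, 0, 15], [0.088, 0, 0.063, 0, 15], [0.092, 0, 0.067, 0, 15], [0.093, 0, 0.069, 0, 15], [0.093, 0, 0.069, 0, 15]]}}

```text
time_s: 43.7
tcp_pos: [0.5184, 0.0127, 0.0764]
eef_rot: [180.0, 0.0, 4.1]
contact_force: [-4.5, 0.6, 8.8]
gripper_width: 0.02
gripper_force: 20.0
```

```bash
python3 - <<'E'
from h import *
rep('w_i1')
im=cv2.imread('pics/w_i1.png'); p=cv2.imread('pics/w_p2.png')
for n,a in (('i1',im),('p2',p)): print(n,[(v,a[v,258].tolist()) for v in list(range(60,100,3))]); print([u for u in range(200,310) if (a[110,u].max()-a[110,u].min())<20][::60], [(u,a[110,u].tolist()) for u in (228,232,236,276,280,284)])
E
```

```text
43.75 [0.5184 0.0127 0.0765] [1.7997e+02 2.0000e-02 4.0700e+00] [-3.5 -0.3  9.4] [-0.101  1.666  0.006] 0.0197
step row 66 159.0 top rows [227 228 230 224 229 232 231 230 232  70  70 181 182 184 185] red [171, 196, 197, 198, 199]
i1 [(60, [220, 240, 242]), (63, [217, 238, 240]), (66, [224, 249, 249]), (69, [43, 63, 104]), (72, [38, 59, 100]), (75, [41, 62, 104]), (78, [42, 64, 106]), (81, [44, 61, 101]), (84, [58, 113, 184]), (87, [183, 183, 185]), (90, [174, 179, 184]), (93, [180, 180, 187]), (96, [180, 181, 186]), (99, [178, 180, 185])]
[227] [(228, [26, 42, 64]), (232, [35, 62, 93]), (236, [179, 181, 187]), (276, [181, 184, 189]), (280, [172, 176, 181]), (284, [20, 28, 46])]
p2 [(60, [221, 241, 243]), (63, [219, 238, 241]), (66, [120, 148, 173]), (69, [35, 61, 102]), (72, [39, 64, 103]), (75, [45, 65, 104]), (78, [41, 66, 104]), (81, [31, 47, 78]), (84, [171, 179, 191]), (87, [180, 181, 186]), (90, [180, 183, 188]), (93, [179, 183, 186]), (96, [180, 182, 187]), (99, [183, 185, 191])]
[234] [(228, [19, 30, 52]), (232, [36, 61, 94]), (236, [181, 186, 192]), (276, [182, 185, 191]), (280, [183, 181, 186]), (284, [28, 48, 76])]
```

>>> {"fn": "step_arm", "kwargs": {"plan": [[0.004, 0, -0.003, 0, 15], [0.008, 0, -0.003, 0, 15], [0.01, 0, -0.002, 0, 15], [0.01, 0, 0, 0, 15]]}}

```text
time_s: 44.08
tcp_pos: [0.52, 0.0127, 0.0758]
eef_rot: [180.0, 0.1, 4.1]
contact_force: [-7.4, 0.5, 12.4]
gripper_width: 0.0191
gripper_force: 20.0
```

```bash
python3 - <<'E'
from h import *
rep('w_i2'); im=cv2.imread('pics/w_i2.png')
print([(v,im[v,258].tolist()) for v in range(58,96,2)])
E
```

```text
44.1333 [0.52   0.0127 0.0758] [1.7996e+02 1.3000e-01 4.0600e+00] [-6.7  0.2  9.7] [0.065 2.741 0.043] 0.0194
step row 68 156.0 top rows [226 227 226 225 226 232 231 230 232  68  69 182 183 185 186] red [171, 196, 197, 198, 199]
[(58, [220, 238, 242]), (60, [220, 238, 241]), (62, [221, 240, 243]), (64, [218, 237, 240]), (66, [219, 239, 242]), (68, [228, 252, 250]), (70, [32, 52, 91]), (72, [38, 63, 104]), (74, [39, 63, 103]), (76, [36, 61, 101]), (78, [41, 63, 104]), (80, [40, 64, 103]), (82, [41, 62, 104]), (84, [41, 46, 55]), (86, [186, 188, 192]), (88, [176, 181, 184]), (90, [177, 183, 187]), (92, [177, 181, 189]), (94, [179, 183, 190])]
```

>>> {"fn": "step_arm", "kwargs": {"plan": [[-0.001, 0, -0.002, 0, 15], [-0.002, 0, -0.004, 0, 15], [-0.002, 0, -0.004, 0, 24], [-0.002, 0, -0.004, 0, 30], [-0.002, 0, -0.004, 0, 45], [-0.002, 0, -0.004, 0, 60], [-0.002, 0, -0.004, 0, 87], [-0.002, 0, -0.004, 0, 87], [-0.002, 0, -0.004, 0, 87], [-0.002, 0, -0.004, 0, 87]]}}

```text
time_s: 44.97
tcp_pos: [0.5207, 0.0131, 0.0768]
eef_rot: [-180.0, -0.0, 4.1]
contact_force: [0.5, -0.1, 0.4]
gripper_width: 0.0646
gripper_force: 0.0
```

```bash
python3 - <<'E'
from h import *
rep('w_i3'); im=cv2.imread('pics/w_i3.png')
print([(v,im[v,258].tolist()) for v in range(58,96,2)])
for v in (100,140,180): 
    h=cv2.cvtColor(im,cv2.COLOR_BGR2HSV)[v]; print(v,[(u,im[v,u].tolist()) for u in (226,230,234,238,276,280,284,288)])
E
```

```text
45.0167 [0.5207 0.0131 0.0768] [-180.     -0.      4.06] [-0.3 -0.2 -0.6] [ 0.005  0.002 -0.017] 0.0684
step row 69 159.0 top rows [223 231 225 223 225 229 233 231 235  67  69 184 183 185 186] red [172, 197, 198, 199]
[(58, [214, 234, 238]), (60, [218, 237, 240]), (62, [215, 235, 238]), (64, [224, 242, 245]), (66, [218, 237, 241]), (68, [223, 241, 244]), (70, [39, 70, 110]), (72, [43, 64, 102]), (74, [45, 69, 110]), (76, [37, 61, 102]), (78, [38, 64, 106]), (80, [38, 63, 100]), (82, [39, 62, 104]), (84, [35, 59, 102]), (86, [115, 117, 125]), (88, [183, 185, 190]), (90, [178, 180, 186]), (92, [178, 179, 186]), (94, [175, 178, 185])]
100 [(226, [38, 57, 92]), (230, [34, 64, 101]), (234, [52, 70, 98]), (238, [179, 181, 187]), (276, [182, 182, 189]), (280, [176, 177, 182]), (284, [31, 52, 78]), (288, [40, 59, 98])]
140 [(226, [67, 113, 176]), (230, [70, 119, 186]), (234, [193, 189, 187]), (238, [185, 188, 193]), (276, [186, 189, 194]), (280, [180, 183, 188]), (284, [28, 59, 94]), (288, [40, 64, 100])]
180 [(226, [62, 110, 173]), (230, [62, 114, 180]), (234, [187, 189, 195]), (238, [190, 193, 199]), (276, [111, 114, 118]), (280, [115, 117, 120]), (284, [96, 112, 141]), (288, [68, 113, 178])]
```

>>> {"fn": "step_arm", "kwargs": {"plan": [[0, 0, -0.02, 0, 87], [0, 0, -0.07, 0, 87], [0, 0, -0.15, 0, 87], [0, 0, -0.25, 0, 87], [0, 0, -0.37, 0, 87], [0, 0, -0.5, 0, 87], [0, 0, -0.63, 0, 87], [0, 0, -0.75, 0, 87], [0, 0, -0.84, 0, 87], [0, 0, -0.89, 0, 87], [0, 0, -0.893, 0, 87]]}}

```text
time_s: 45.93
tcp_pos: [0.5219, 0.0132, 0.3039]
eef_rot: [-179.9, -0.3, 4.1]
contact_force: [-0.4, 0.1, -0.4]
gripper_width: 0.0866
gripper_force: 0.0
```

>>> {"fn": "step_arm", "kwargs": {"plan": [[0.1, 0.005, 0, 0.03, 87], [0.2, 0.01, 0, 0.06, 87], [0.3, 0.02, 0, 0.068, 87], [0.323, 0.024, 0, 0.068, 87], [0.323, 0.024, 0, 0.068, 87], [0.323, 0.024, 0, 0.068, 87]]}}

```text
time_s: 46.43
tcp_pos: [0.601, 0.0127, 0.2989]
eef_rot: [180.0, 0.1, -0.0]
contact_force: [-0.0, 0.1, -0.8]
gripper_width: 0.0871
gripper_force: 0.0
```

```bash
python3 - <<'E'
from h import *
snap('wrist','w_j1'); snap('scene','s_j1'); snap('top','t_j1'); s=r.get_state(); print(s['time_s'],s['tcp_pos'],s['eef_rot'],s['gripper_width'])
for fn in('w_rest','w_j1'):
    im,cam=load('wrist',fn); hsv=cv2.cvtColor(im,cv2.COLOR_BGR2HSV)
    m=((hsv[...,0]<6)|(hsv[...,0]>174))&(hsv[...,1]>150)&(hsv[...,2]>70)
    b=(hsv[...,1]<50)&(hsv[...,2]>100)
    print(fn,'blade',[(v,np.where(b[v,235:280])[0][[0,-1]]+235) for v in (155,170,185)],'red',[(v,np.where(m[v,235:285])[0][[0,-1]]+235) for v in (210,235,282,295)])
    col=m[:,261]; print('red rows',np.where(col[190:320])[0].min()+190,np.where(m[260:320,261])[0].max()+260)
    tipv=[v for v in range(135,170) if b[v,248:260].mean()>.8][0]; print('tip row',tipv, cam.at(253.3,tipv-.3,.0103).round(4))
    tl=np.where(m[260:320,261])[0].max()+260; print('tail',cam.at(261.3,tl+.5,.1712).round(4))
a=cv2.imread('pics/scene0.png').astype(int); c=cv2.imread('pics/s_j1.png').astype(int)
d=(np.abs(a-c).max(2)>60).astype(np.uint8); n,l,st,ce=cv2.connectedComponentsWithStats(d); print([(st[i].tolist()) for i in range(1,n) if st[i][4]>25])
E
```

```text
46.5833 [0.6007779  0.01282369 0.30035332] [-1.79990690e+02 -1.51284807e-02 -4.60343402e-03] 0.0867661975078887
w_rest blade [(155, array([242, 264])), (170, array([243, 265])), (185, array([244, 266]))] red [(210, array([249, 263])), (235, array([250, 265])), (282, array([252, 268])), (295, array([253, 269]))]
red rows 204 300
tip row 135 [0.6234 0.0182 0.0103]
tail [0.4364 0.0068 0.1712]
w_j1 blade [(155, array([243, 265])), (170, array([244, 267])), (185, array([245, 268]))] red [(210, array([250, 264])), (235, array([251, 266])), (282, array([254, 270])), (295, array([255, 271]))]
red rows 203 300
tip row 135 [0.6218 0.0187 0.0103]
tail [0.4368 0.0076 0.1712]
[[275, 0, 24, 21, 282], [326, 0, 10, 44, 82], [336, 0, 49, 31, 743], [62, 5, 359, 261, 17048], [460, 4, 52, 80, 1260], [286, 15, 37, 62, 1244], [379, 29, 19, 6, 66], [318, 41, 6, 17, 66], [463, 85, 6, 13, 43], [498, 84, 12, 20, 59], [345, 137, 52, 12, 340], [316, 231, 32, 24, 537], [24, 232, 71, 36, 1357], [126, 243, 7, 9, 28], [171, 248, 9, 10, 53], [134, 254, 6, 11, 29]]
```

>>> {"fn": "step_arm", "kwargs": {"plan": [[0, -0.1, 0, 0, 87], [0, -0.25, 0, 0, 87], [0, -0.42, 0, 0, 87], [0, -0.58, 0, 0, 87], [0, -0.7, 0, 0, 87], [0, -0.76, 0, 0, 87], [0, -0.76, 0, 0, 87], [0, -0.76, 0, 0, 87]]}}

```text
time_s: 47.25
tcp_pos: [0.6011, 0.2033, 0.3003]
eef_rot: [180.0, -0.0, 0.1]
contact_force: [0.7, -1.1, 0.1]
gripper_width: 0.0871
gripper_force: 0.0
```

```bash
python3 - <<'E'
from h import *
snap('wrist','w_k1'); s=r.get_state(); print(s['time_s'],s['tcp_pos'],s['eef_rot'])
im,cam=load('wrist','w_k1'); h=cv2.cvtColor(im,cv2.COLOR_BGR2HSV)
blue('w_k1',.098,(60,200,150,330),'wrist')
m=((h[...,0]>14)&(h[...,0]<30)&(h[...,1]>120)&(h[...,2]>70)).astype(np.uint8); m[200:]=0; m[:,330:]=0
n,l,st,c=cv2.connectedComponentsWithStats(m); print([(st[i].tolist(),c[i].round(1).tolist(),cam.at(*c[i],.108).round(4).tolist()) for i in range(1,n) if 10<st[i][4]<300 and 150<c[i][0]<330])
E
```

```text
47.3 [0.60124892 0.20245058 0.30040471] [-1.79999109e+02 -1.64639242e-02  1.80634649e-02]
w_k1 blue 233.8 143.3 [53.4 54.8] [0.6206 0.2335 0.098 ]
[([221, 121, 7, 7, 40], [224.1, 124.3], [0.6456, 0.2444, 0.108]), ([203, 122, 9, 6, 41], [206.5, 124.4], [0.6455, 0.2664, 0.108]), ([258, 123, 7, 8, 43], [261.1, 126.6], [0.6428, 0.1982, 0.108]), ([246, 126, 7, 7, 39], [249.2, 129.2], [0.6395, 0.2132, 0.108]), ([210, 144, 7, 6, 36], [212.9, 146.6], [0.6177, 0.2596, 0.108]), ([250, 151, 6, 7, 37], [252.5, 154.1], [0.6081, 0.2092, 0.108]), ([228, 162, 6, 6, 33], [230.4, 164.4], [0.5946, 0.2378, 0.108])]
```

```bash
python3 -c "
from plant import workorder
print(workorder.close_job())"
```

```text
the job is handed in; nothing more can be done
None
```

The slice lies on the drying-rack rails, measuring 41.3 and 41.7 mm from the two pegs (42 mm is nominal contact), and the lifter leans on its rest within about 1.5 mm of its start; I handed the job in at 47 s, no verdict shown.

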